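# Clip the loose spanners back into their case

### The job

Put the loose spanners back in their case. Raise the lid by the hasp tongue until its folding stay locks past straight and holds it up unaided; then click each spanner fully home in both spring clips of its own place on the rails - smallest at the left to largest at the right, colour to matching colour, flat, with the ring end towards the case's front - and leave the places of missing sizes empty. Leave the lid propped open and the wax tin and the offcut where they lie.

Things in the scene. Friction and masses are not known exactly. Their poses are not given: they have to be found in the camera images.
- spanner10_mid (a point): 10 mm stubby combination spanner, loose, two black bands on the shank; 100 mm long, 35 g. This point: middle of its straight shank, half-way up (4 mm above the bench when it lies flat). x axis: along the shank from the ring end (dia. 17) to the open-jaw end (dia. 22); z: its flat side. Shank 10 wide, 6 thick, round-edged, straight for 30.5 mm each way; heads 8 thick.
- spanner12_mid (a point): 12 mm stubby combination spanner, loose, two yellow bands on the shank; 112 mm long, 50 g. This point: middle of its straight shank, half-way up (4 mm above the bench when it lies flat). x axis: along the shank from the ring end (dia. 20) to the open-jaw end (dia. 27); z: its flat side. Shank 11.5 wide, 6 thick, round-edged, straight for 32.5 mm each way; heads 8 thick.
- spanner14_mid (a point): 14 mm stubby combination spanner, loose, two red bands on the shank; 124 mm long, 70 g. This point: middle of its straight shank, half-way up (4 mm above the bench when it lies flat). x axis: along the shank from the ring end (dia. 23) to the open-jaw end (dia. 31); z: its flat side. Shank 13 wide, 6 thick, round-edged, straight for 35 mm each way; heads 8 thick.
- spanner17_mid (a point): 17 mm stubby combination spanner, loose, two green bands on the shank; 136 mm long, 100 g. This point: middle of its straight shank, half-way up (4 mm above the bench when it lies flat). x axis: along the shank from the ring end (dia. 26) to the open-jaw end (dia. 36); z: its flat side. Shank 14.5 wide, 6 thick, round-edged, straight for 37 mm each way; heads 8 thick.
- spanner19_mid (a point): 19 mm stubby combination spanner, loose, two blue bands on the shank; 148 mm long, 130 g. This point: middle of its straight shank, half-way up (4 mm above the bench when it lies flat). x axis: along the shank from the ring end (dia. 29) to the open-jaw end (dia. 41); z: its flat side. Shank 16 wide, 6 thick, round-edged, straight for 39 mm each way; heads 8 thick.
- clip10 (a point): place of the 10 mm spanner on the case's two clip rails (black clips, first from the left): where its mid-shank is when clicked home, 42 mm above the bench. x: away from the case's front, y: left along the rails, z up. Each seat has two pairs of sprung steel lips, 16 to 24 mm in front of and behind this point, tips 10 mm above it; fingers fit between the rails.
- clip12 (a point): place of the 12 mm spanner on the case's two clip rails (yellow clips, second from the left): where its mid-shank is when clicked home, 42 mm above the bench. x: away from the case's front, y: left along the rails, z up. A shank meets the lips 8.6 mm above home and snaps through with about 10 N in all; pulling out takes as much.
- clip14 (a point): place of the 14 mm spanner on the case's two clip rails (red clips, the middle place): where its mid-shank is when clicked home, 42 mm above the bench. x: away from the case's front, y: left along the rails, z up. Seats are 46 mm apart; the liner lies 22 mm below them, the case's rim 11 mm above.
- clip17 (a point): place of the 17 mm spanner on the case's two clip rails (green clips, second from the right): where its mid-shank is when clicked home, 42 mm above the bench. x: away from the case's front, y: left along the rails, z up. A shank may sit a little forward or back so long as both clips hold it.
- clip19 (a point): place of the 19 mm spanner on the case's two clip rails (blue clips, first from the right): where its mid-shank is when clicked home, 42 mm above the bench. x: away from the case's front, y: left along the rails, z up. The raised lid's front edge stands about 120 mm behind this point, 265 mm above the bench.
- lid (a joint): lid of the red steel case (220 deep x 280 wide, its lid 18 high; 71 mm above the bench at the top when shut): 0 shut, growing as it is raised, 1.45 rad when up and held by the stay. About 0.4 kg; unheld and unlocked it falls shut
- lid_hinge (a point): middle of the lid's hinge line at the back of the case, 53 mm above the bench, fixed to the case; y axis: along the hinge to the left, -x: towards the case's front
- tongue (a point): steel hasp tongue in the middle of the lid's front edge, a plate 14 wide (y), 6 thick, standing 41 mm out from the lid; this point is on its mid-plane 22 mm out, 242 mm in front of the hinge line and, lid shut, 5 mm above it; it turns with the lid. Pinched across its width it can turn between the fingers as the lid swings
- stay_elbow (a joint): elbow of the folding lid stay inside the case's left wall: 0 folded (lid shut), 2.82 rad straight, 3.04 at its stop just past straight = locked. It unfolds as the lid rises (2.0 at lid 1.29, 2.5 at 1.435); a weak spring carries it past straight when the lid is raised all the way (1.466)
- stay_joint (a point): elbow pivot of the folding stay, near the case's left wall; with the lid up and locked it is about 35 mm in front of the hinge line and 80 mm above the bench
- wax_tin: round white tin of wax, bystander, dia. 75, 58 high, origin under its centre
- offcut: dark board offcut lying flat, bystander, 56x103x11, origin under its centre

How it is judged:
By the outcome, as a careful person would: the job done as asked, in the order asked, and still so for the second after the job is handed in, with the robot touching nothing.
Of spanner10, spanner12, spanner14, spanner17, spanner19 only 4 to 5 are there at a start; the rules pass over those that are not, and their reading is None.
At some moment in a run one of spanner10, spanner12, spanner14, spanner17, spanner19 may be knocked a few centimetres aside while the robot is not near it.
Once in a run the grip may slacken for a moment while it holds something.
It also fails if it takes over 200 s, if anything falls off the work surface, if the arm or the gripper's body presses on something with over 40 N, if the wrist force passes 120 N, or if a joint passes its speed limit or range.

### The arm

A 6-joint arm with a two-finger parallel gripper is mounted at the origin on the work surface; the furniture and walls round the work are solid. World frame = base frame: x ahead of the robot, y to its left, z up, the work surface at z = 0. Lengths are in m, angles in rad, forces in N, time in s.
With the tool pointing down it reaches from about 0.425 to 0.95 m from the base axis. Payload 3.5 kg.
Tool frame: the origin (TCP) lies midway between the tips of the shut fingers; the grasp point (between the pads) lies 19 mm behind it; z points along the fingers, y is the line along which they close (so a half turn about z gives the same grasp; the last joint's range is limited). The gripper opens to 85 mm and grips with 20 to 120 N. Pads are 22 mm wide; open, the fingers measure 114 mm over their backs; the gripper's body (76 mm by 85 mm) begins 54 mm behind the grasp point. The pads swing forward as they close: fully open they stand 13 mm farther back than shut.
Start: joints at [1.163, 0.286, 1.577, -0, 1.279, -0.15], TCP at [0.172, 0.653, 0.231] pointing down, gripper open.
Joint ranges: [-2.77, 2.77], [-0.9, 2.22], [0.21, 2.48], [-1.53, 4.67], [0.24, 2.81], [-2.84, 2.84]. Speed limits (rad/s): [2.79, 2.79, 3.14, 3.14, 3.14, 3.14].

### API

Orientations are given as a unit quaternion [x, y, z, w].
In Python, from plant import * gives the robot as it stands.
- The arm moves only by the tool move_arm, never from a script. Its argument "moves" is a list of rows, each a list of 3 entries, a list of its own where there are three numbers: the opening, from 0 (shut) to 1 (fully open), then the shift along the tool's x, y, z in m, then the turn, a rotation vector about the tool's x, y, z in rad. A call has exactly 10 rows; each row shifts and turns the commanded pose from where the row before left it, along the tool's axes as they then stand; what a row does not reach is not made up. A row lasts 1/12 s, in which the tool goes at most 41.7 mm and 7.16 degrees, less where a joint would pass 70% of its speed; a pose out of reach is approached as far as the arm can. A call is refused whole if a number of a shift passes 0.0417 or a number of a turn 0.125, either way. A call with a gripper value outside its range is refused whole. The fingers move at their own pace and stop on an object; "grip_force" is the grip in N (left out, the last holds). Time passes only in rows, so rows that do not move let the fingers close, or fill a call up. It gives the time, the measured TCP pose, the force, the opening and the grip force at its end, in the units of the state.
- get_state(): the state, without advancing time (a new reading comes with each control period).
- read_camera(name): name is "scene" or "top" or "wrist"; returns the picture (400x640x3 uint8, red, green, blue); there is no depth.
- camera_params(name): a dict with "fx", "fy", "cx", "cy" (pixels), "rvec" (rotation vector, rad) and "tvec" (3), from world to camera coordinates, as OpenCV has them; the wrist camera has in their place "tool_from_camera" (4x4, takes a point from camera to tool coordinates, whose origin is the TCP and whose axes are the flange's). Camera axes: x right, y down, z forward; pixel columns grow to the right and rows downward; lengths in m; the calibration is good to about 2 mm. A picture is of the moment at which its call begins: read the wrist's pose just before it. camera_params takes no time and is no camera call.
- sign_off(): hands the job in; it is judged then, once.
The state is a dict: "time": time; "qpos": joint angles; "dq": joint speeds; "joint_efforts": joint torques, N m; "eef_pos": TCP position; "tcp_rot": TCP orientation; "contact_force": force on the tool from outside, world axes, zero at the start; "wrist_torque": the same for the moment, N m; "opening": opening from 0.0 (shut) to 1.0 (fully open); "finger_force": force on a finger pad.
Only numpy, scipy, OpenCV 4.12 (cv2) and the standard library are available. Lean on these libraries where they do the work, as an engineer would, in place of code of your own. Each camera call takes 0.05 s, during which the arm holds its last target. There are 200 camera calls.

## Working session

There is one attempt and no reset: what is moved stays moved. The work goes in short steps, Python scripts to look and compute and a tool call to move; the robot and the scene stay as the last step left them, time stands still between calls to the robot, and variables do not carry over. Pictures are saved under pics/ and viewed, at most 16 in all, crops included, and the job is handed in when it is done.

Besides the shell and the picture viewer there is one more tool, called after "Request:" in YAML: its name, and indented under it one key for each argument. move_arm: Moves the arm, as the interface text tells. Its arguments: {"type":"object","properties":{"moves":{"type":"array"},"grip_force":{"type":"number"}},"required":["moves"]}

```bash
ls; mkdir -p pics; python3 - <<'E'
from plant import *
import cv2
s=get_state();print(s)
for n in("scene","top"):
    im=read_camera(n);cv2.imwrite(f"pics/{n}0.png",im[:,:,::-1]);print(n,camera_params(n))
print(camera_params("wrist"))
E
```

```text
pics
{'time': 0.0, 'qpos': array([ 1.16296222e+00,  2.87196532e-01,  1.57821677e+00, -3.27779399e-05,
        1.27858470e+00, -1.49975773e-01]), 'dq': array([ 9.99671565e-05,  3.20155337e-04,  8.28711912e-04, -1.20624661e-03,
       -5.37737535e-04,  7.90727642e-04]), 'joint_efforts': array([ 2.53827766e-04, -4.05986416e+01, -2.92622441e+01, -1.39540898e-04,
        5.99164676e-03, -6.66485363e-06]), 'eef_pos': array([0.1718257 , 0.65206942, 0.22990506]), 'tcp_rot': array([ 1.28567476e-01,  9.91700034e-01, -1.16052216e-03, -3.16018524e-04]), 'contact_force': array([-0.94329047,  0.13416464,  0.83508486]), 'wrist_torque': array([-0.00279327, -0.01397898,  0.00615379]), 'finger_force': 0.0, 'opening': 0.9994105945136884}
scene {'fx': 502.8504091340758, 'fy': 502.8504091340758, 'cx': 317.41899719234374, 'cy': 196.77897028231015, 'rvec': array([ 0.77326897, -2.31883355,  1.42933291]), 'tvec': array([0.45495099, 0.18365366, 1.21933998])}
top {'fx': 363.5255312200869, 'fy': 363.5255312200869, 'cx': 321.35089715783823, 'cy': 199.5845909156327, 'rvec': array([ 2.12852587, -2.18106299,  0.18856344]), 'tvec': array([0.07893986, 0.50285168, 0.92934499])}
{'fx': 352.55434862633984, 'fy': 352.55434862633984, 'cx': 323.3306291065132, 'cy': 196.7326253552842, 'tool_from_camera': array([[-1.12754339e-03, -9.48493943e-01, -3.16793260e-01,
         8.05821141e-02],
       [ 9.99999364e-01, -1.08220728e-03, -3.19058628e-04,
        -6.64477716e-04],
       [-4.02107981e-05, -3.16793418e-01,  9.48494559e-01,
        -1.42053343e-01],
       [ 0.00000000e+00,  0.00000000e+00,  0.00000000e+00,
         1.00000000e+00]])}
```

View pics/scene0.png

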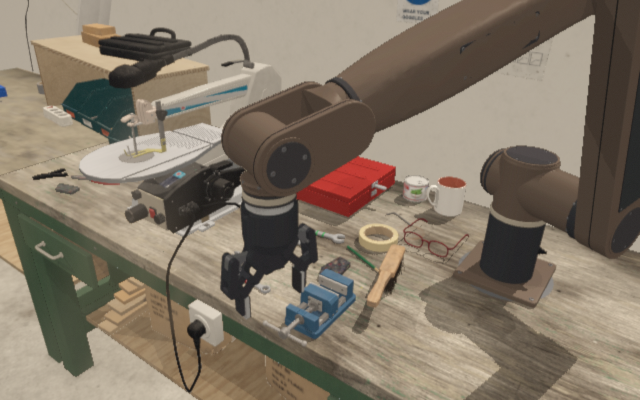

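View pics/top0.png

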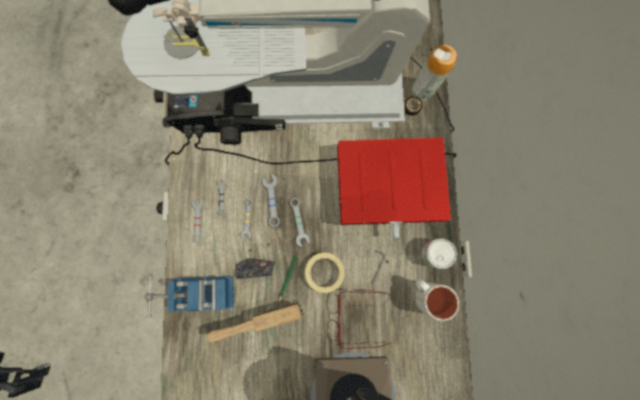

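Top picture: shut red case with its corners near (338,142), (445,138), (449,220) and (341,224), hasp tongue at (396,229). Spanners: red (196,220), black (221,197), yellow (247,218), blue (271,200), green (300,222). The tin is at (441,253) and the offcut at (255,268). Next I'll enlarge and calibrate.

```bash
cat > h.py <<'E'
from plant import *
import cv2, numpy as np
from scipy.spatial.transform import Rotation as R
def cam(n):
    p=camera_params(n);K=np.array([[p['fx'],0,p['cx']],[0,p['fy'],p['cy']],[0,0,1]])
    if n!='wrist':
        Rm=cv2.Rodrigues(p['rvec'])[0];return K,Rm,np.array(p['tvec'])
    s=get_state();T=np.eye(4);T[:3,:3]=R.from_quat(s['tcp_rot']).as_matrix();T[:3,3]=s['eef_pos']
    M=np.linalg.inv(T@p['tool_from_camera']);return K,M[:3,:3],M[:3,3]
def proj(c,P):
    K,Rm,t=c;q=(np.atleast_2d(P)@Rm.T+t)@K.T;return q[:,:2]/q[:,2:]
def unproj(c,uv,z):
    K,Rm,t=c;uv=np.atleast_2d(uv);d=np.c_[uv,np.ones(len(uv))]@np.linalg.inv(K).T@Rm;o=-Rm.T@t
    return o+d*((z-o[2])/d[:,2])[:,None]
def snap(n,f):
    c=cam(n);im=read_camera(n)[:,:,::-1].copy();cv2.imwrite(f'pics/{f}.png',im);return c,im
E
python3 - <<'E'
from h import *
c=cam('top');im=cv2.imread('pics/top0.png')
cr=im[165:265,180:320];cv2.imwrite('pics/c1.png',cv2.resize(cr,None,fx=5.6,fy=5.6,interpolation=cv2.INTER_CUBIC))
print(unproj(c,[[338,142],[445,138],[449,220],[341,224]],.071).round(3))
print(unproj(c,[[396,229],[390,222]],.058).round(3))
print(unproj(c,[[196,220],[221,197],[247,218],[271,200],[300,222],[441,253],[255,268]],.004).round(3), proj(c,get_state()['eef_pos']))
E
```

```text
[[ 0.652  0.02   0.071]
 [ 0.657 -0.265  0.071]
 [ 0.439 -0.258  0.071]
 [ 0.436  0.019  0.071]]
[[ 0.42  -0.123  0.058]
 [ 0.439 -0.109  0.058]]
[[ 0.461  0.406  0.004]
 [ 0.523  0.34   0.004]
 [ 0.464  0.269  0.004]
 [ 0.512  0.204  0.004]
 [ 0.449  0.125  0.004]
 [ 0.356 -0.255  0.004]
 [ 0.329  0.247  0.004]] [[ 28.53101617 359.93609786]]
```

View pics/c1.png

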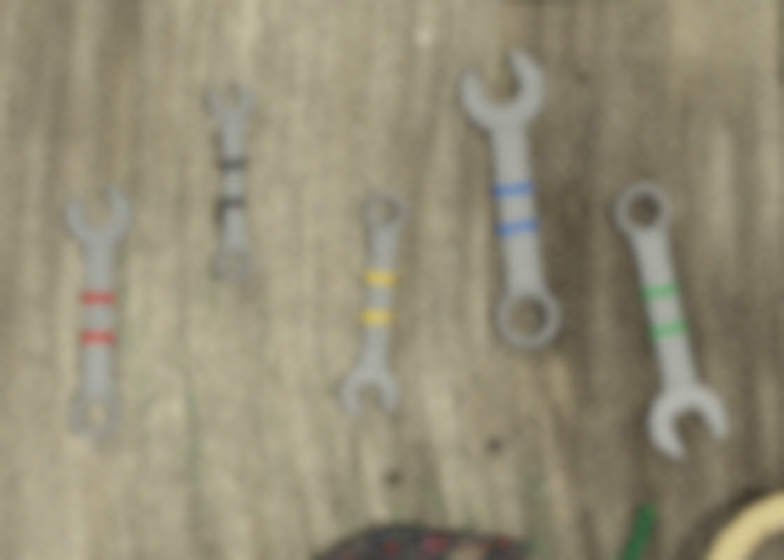

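```bash
cat >> h.py <<'E'
def plan(wps,start=None):
    """wps: (x,y,z,heading deg of tool x). prints rotation (about tool z) then shifts, per row"""
    s=get_state();p=np.array(s['eef_pos']);M=R.from_quat(s['tcp_rot'])
    print('t',round(float(s['time']),2),'tcp',p.round(4),'hdg',np.degrees(np.arctan2(*M.as_matrix()[[1,0],0])).round(2),'open',round(float(s['opening']),3),'F',np.round(s['contact_force'],1),'ff',round(float(s['finger_force']),1))
    for x,y,z,h in wps:
        a=np.radians(h);X=np.array([np.cos(a),np.sin(a),0]);Z=np.array([0,0,-1.]);N=R.from_matrix(np.c_[X,np.cross(Z,X),Z])
        rv=(M.inv()*N).as_rotvec();n=int(np.ceil(np.abs(rv).max()/.12)) if np.abs(rv).max()>.002 else 0
        d=N.inv().apply(np.array([x,y,z])-p);m=int(np.ceil(np.linalg.norm(d)/.041))
        print('turn',n,'x',(rv/max(n,1)).round(4),' shift',m,'x',(d/max(m,1)).round(4),' total',d.round(4));p=np.array([x,y,z]);M=N
E
python3 -c "
from h import *
plan([(.5,.3,.23,180),(.42,-.12,.19,180)])"
```

```text
t 0.1 tcp [0.1718 0.6522 0.2301] hdg 165.23 open 1.001 F [ 0.2 -0.2  1.8] ff 0.0
turn 3 x [-0.0007 -0.0002 -0.0859]  shift 12 x [-0.0274 -0.0293  0.    ]  total [-3.282e-01 -3.522e-01  1.000e-04]
turn 0 x [0. 0. 0.]  shift 11 x [ 0.0073 -0.0382  0.0036]  total [ 0.08 -0.42  0.04]
```

Request:
move_arm:
  moves:
    - [1,[-0.0274,-0.0293,0],[0,0,0]]
    - [1,[-0.0274,-0.0293,0],[0,0,0]]
    - [1,[0,0,0],[0,0,0]]
    - [1,[0,0,0],[0,0,0]]
    - [1,[0,0,0],[0,0,0]]
    - [1,[0,0,0],[0,0,0]]
    - [1,[0,0,0],[0,0,0]]
    - [1,[0,0,0],[0,0,-0.086]]
    - [1,[0,0,0],[0,0,-0.086]]
    - [1,[0,0,0],[0,0,-0.086]]
  grip_force: 60

```text
time: 0.93
eef_pos: [0.2096, 0.5829, 0.2313]
tcp_rot: [-0.003, 1.0, 0.0, 0.0]
contact_force: [-0.4, -0.8, 0.1]
opening: 1.0
finger_force: 0.0
```

```bash
python3 -c "
from h import *
plan([(.5,.3,.23,180),(.42,-.12,.19,180)])"
```

```text
t 0.93 tcp [0.2096 0.5829 0.2313] hdg -179.67 open 1.0 F [-0.4 -0.8  0.1] ff 0.0
turn 1 x [0.0002 0.     0.0057]  shift 10 x [-0.029  -0.0283  0.0001]  total [-0.2904 -0.2829  0.0013]
turn 0 x [0. 0. 0.]  shift 11 x [ 0.0073 -0.0382  0.0036]  total [ 0.08 -0.42  0.04]
```

Request:
move_arm:
  moves:
    - [1,[-0.029,-0.0283,0],[0,0,0.0057]]
    - [1,[-0.029,-0.0283,0],[0,0,0]]
    - [1,[-0.029,-0.0283,0],[0,0,0]]
    - [1,[-0.029,-0.0283,0],[0,0,0]]
    - [1,[-0.029,-0.0283,0],[0,0,0]]
    - [1,[-0.029,-0.0283,0],[0,0,0]]
    - [1,[-0.029,-0.0283,0],[0,0,0]]
    - [1,[-0.029,-0.0283,0],[0,0,0]]
    - [1,[-0.029,-0.0283,0],[0,0,0]]
    - [1,[-0.029,-0.0283,0],[0,0,0]]

```text
time: 1.77
eef_pos: [0.5, 0.2969, 0.2317]
tcp_rot: [0.002, 1.0, 0.0, 0.0]
contact_force: [-0.2, 0.6, -0.4]
opening: 0.999
finger_force: 0.0
```

Request:
move_arm:
  moves:
    - [1,[0.008,-0.04,0.004],[0,0,0]]
    - [1,[0.008,-0.04,0.004],[0,0,0]]
    - [1,[0.008,-0.04,0.004],[0,0,0]]
    - [1,[0.008,-0.04,0.004],[0,0,0]]
    - [1,[0.008,-0.04,0.004],[0,0,0]]
    - [1,[0.008,-0.04,0.004],[0,0,0]]
    - [0.5,[0.008,-0.04,0.004],[0,0,0]]
    - [0.5,[0.008,-0.04,0.004],[0,0,0]]
    - [0.5,[0.008,-0.04,0.004],[0,0,0]]
    - [0.5,[0.008,-0.04,0.004],[0,0,0]]

```text
time: 2.6
eef_pos: [0.4165, -0.1033, 0.1918]
tcp_rot: [0.002, 1.0, -0.0, 0.001]
contact_force: [0.4, -0.4, -0.3]
opening: 0.496
finger_force: 0.0
```

Request:
move_arm:
  moves:
    - [0.5,[0,-0.02,0],[0,0,0]]
    - [0.5,[0,0,0],[0,0,0]]
    - [0.5,[0,0,0],[0,0,0]]
    - [0.5,[0,0,0],[0,0,0]]
    - [0.5,[0,0,0],[0,0,0]]
    - [0.5,[0,0,0],[0,0,0]]
    - [0.5,[0,0,0],[0,0,0]]
    - [0.5,[0,0,0],[0,0,0]]
    - [0.5,[0,0,0],[0,0,0]]
    - [0.5,[0,0,0],[0,0,0]]

```text
time: 3.43
eef_pos: [0.4165, -0.1216, 0.1913]
tcp_rot: [0.002, 1.0, -0.0, 0.0]
contact_force: [-0.2, 0.4, 0.2]
opening: 0.501
finger_force: 0.0
```

```bash
python3 -c "
from h import *
plan([(.42,-.12,.19,180)])
c,im=snap('wrist','w1')
print(proj(c,[[.413,-.12,.058]]))"
```

```text
t 3.43 tcp [ 0.4165 -0.1216  0.1913] hdg 179.72 open 0.501 F [-0.2  0.4  0.2] ff 0.0
turn 1 x [-0.      0.0001 -0.0049]  shift 1 x [-0.0035  0.0016  0.0013]  total [-0.0035  0.0016  0.0013]
[[326.50621291 179.53410246]]
```

View pics/w1.png

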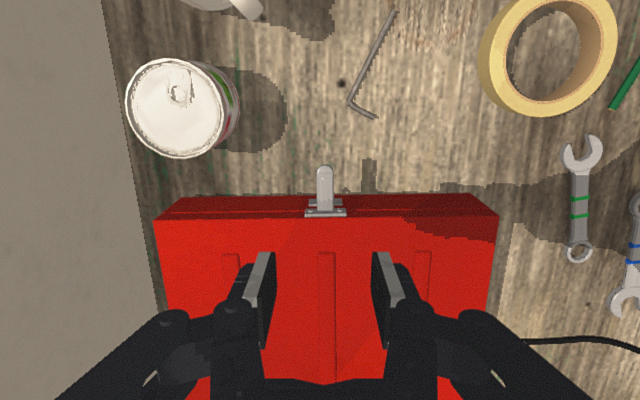

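The tongue runs from its tip (324,166) to its base near (325,210). The lid's top front edge runs from (157,218) to (498,215).

```bash
python3 -c "
from h import *
c=cam('wrist')
print(unproj(c,[[324,166],[325,187],[325,209]],.061).round(4));print(unproj(c,[[157,218],[498,215]],.071).round(4))
print(proj(c,get_state()['eef_pos']))
"
```

```text
[[ 0.401  -0.1221  0.061 ]
 [ 0.4184 -0.1214  0.061 ]
 [ 0.4373 -0.1215  0.061 ]]
[[ 0.4404 -0.2561  0.071 ]
 [ 0.4396  0.0166  0.071 ]]
[[325.48111934 266.24898081]]
```

Request:
move_arm:
  moves:
    - [0.5,[0.0015,0,0.02],[0,0,-0.005]]
    - [0.5,[0.0015,0,0.02],[0,0,0]]
    - [0.5,[0,0,0.02],[0,0,0]]
    - [0.5,[0,0,0.02],[0,0,0]]
    - [0.5,[0,0,0.02],[0,0,0]]
    - [0.5,[0,0,0.02],[0,0,0]]
    - [0.5,[0,0,0.015],[0,0,0]]
    - [0.5,[0,0,0.01],[0,0,0]]
    - [0.5,[0,0,0],[0,0,0]]
    - [0.5,[0,0,0],[0,0,0]]

```text
time: 4.32
eef_pos: [0.4134, -0.1219, 0.0463]
tcp_rot: [0.0, 1.0, 0.0, -0.0]
contact_force: [1.1, 0.0, -0.2]
opening: 0.502
finger_force: 0.0
```

Request:
move_arm:
  moves:
    - [0.05,[0,0,0],[0,0,0]]
    - [0.05,[0,0,0],[0,0,0]]
    - [0.05,[0,0,0],[0,0,0]]
    - [0.05,[0,0,0],[0,0,0]]
    - [0.05,[0,0,0],[0,0,0]]
    - [0.05,[0,0,0],[0,0,0]]
    - [0.05,[0,0,0],[0,0,0]]
    - [0.05,[0,0,0],[0,0,0]]
    - [0.05,[0,0,0],[0,0,0]]
    - [0.05,[0,0,0],[0,0,0]]
  grip_force: 40

```text
time: 5.15
eef_pos: [0.4143, -0.1206, 0.0477]
tcp_rot: [0.001, 1.0, 0.002, 0.001]
contact_force: [0.9, 8.1, 4.1]
opening: 0.152
finger_force: 39.4
```

```bash
python3 -c "
from h import *
s=get_state();plan([])
# arc increments in tool axes (tool x=-world x, z down)
r=.246;a=np.linspace(0,1.475,31)
x=-r*np.cos(a+.02);z=r*np.sin(a+.02)
for k in range(0,30): print(k,(-(x[k+1]-x[k])).round(4),(-(z[k+1]-z[k])).round(4))
"
```

```text
t 5.15 tcp [ 0.4143 -0.1206  0.0477] hdg 179.91 open 0.152 F [0.9 8.1 4.1] ff 39.4
0 -0.0005 -0.0121
1 -0.0011 -0.012
2 -0.0017 -0.012
3 -0.0023 -0.0119
4 -0.0029 -0.0117
5 -0.0035 -0.0116
6 -0.004 -0.0114
7 -0.0046 -0.0112
8 -0.0051 -0.011
9 -0.0057 -0.0107
10 -0.0062 -0.0104
11 -0.0067 -0.0101
12 -0.0072 -0.0097
13 -0.0076 -0.0094
14 -0.0081 -0.009
15 -0.0085 -0.0086
16 -0.0089 -0.0082
17 -0.0093 -0.0077
18 -0.0097 -0.0072
19 -0.01 -0.0067
20 -0.0104 -0.0062
21 -0.0106 -0.0057
22 -0.0109 -0.0052
23 -0.0112 -0.0047
24 -0.0114 -0.0041
25 -0.0116 -0.0035
26 -0.0117 -0.003
27 -0.0119 -0.0024
28 -0.012 -0.0018
29 -0.012 -0.0012
```

Request:
move_arm:
  moves:
    - [0.05,[-0.0005,0.001,-0.0121],[0,0,0]]
    - [0.05,[-0.0011,0,-0.012],[0,0,0]]
    - [0.05,[-0.0017,0,-0.012],[0,0,0]]
    - [0.05,[-0.0023,0,-0.0119],[0,0,0]]
    - [0.05,[-0.0029,0,-0.0117],[0,0,0]]
    - [0.05,[-0.0035,0,-0.0116],[0,0,0]]
    - [0.05,[-0.004,0,-0.0114],[0,0,0]]
    - [0.05,[-0.0046,0,-0.0112],[0,0,0]]
    - [0.05,[-0.0051,0,-0.011],[0,0,0]]
    - [0.05,[-0.0057,0,-0.0107],[0,0,0]]

```text
time: 5.98
eef_pos: [0.445, -0.1202, 0.1625]
tcp_rot: [0.0, 1.0, 0.001, 0.0]
contact_force: [4.6, 2.6, -5.7]
opening: 0.143
finger_force: 39.0
```

Request:
move_arm:
  moves:
    - [0.05,[-0.0062,0,-0.0104],[0,0,0]]
    - [0.05,[-0.0067,0,-0.0101],[0,0,0]]
    - [0.05,[-0.0072,0,-0.0097],[0,0,0]]
    - [0.05,[-0.0076,0,-0.0094],[0,0,0]]
    - [0.05,[-0.0081,0,-0.009],[0,0,0]]
    - [0.05,[-0.0085,0,-0.0086],[0,0,0]]
    - [0.05,[-0.0089,0,-0.0082],[0,0,0]]
    - [0.05,[-0.0093,0,-0.0077],[0,0,0]]
    - [0.05,[-0.0097,0,-0.0072],[0,0,0]]
    - [0.05,[-0.01,0,-0.0067],[0,0,0]]

```text
time: 6.82
eef_pos: [0.5265, -0.1194, 0.2496]
tcp_rot: [0.0, 1.0, 0.002, -0.002]
contact_force: [-2.0, 6.9, -1.2]
opening: 0.148
finger_force: 38.9
```

Request:
move_arm:
  moves:
    - [0.05,[-0.0104,0,-0.0062],[0,0,0]]
    - [0.05,[-0.0106,0,-0.0057],[0,0,0]]
    - [0.05,[-0.0109,0,-0.0052],[0,0,0]]
    - [0.05,[-0.0112,0,-0.0047],[0,0,0]]
    - [0.05,[-0.0114,0,-0.0041],[0,0,0]]
    - [0.05,[-0.0116,0,-0.0035],[0,0,0]]
    - [0.05,[-0.0117,0,-0.003],[0,0,0]]
    - [0.05,[-0.0119,0,-0.0024],[0,0,0]]
    - [0.05,[-0.006,0,-0.001],[0,0,0]]
    - [0.05,[0,0,0],[0,0,0]]

```text
time: 7.65
eef_pos: [0.624, -0.1184, 0.2873]
tcp_rot: [-0.0, 1.0, 0.002, 0.0]
contact_force: [-1.5, 8.2, 2.9]
opening: 0.145
finger_force: 39.3
```

```bash
python3 -c "
from h import *
plan([])
snap('scene','s1');im=cv2.imread('pics/s1.png')[80:280,220:500];cv2.imwrite('pics/s1c.png',cv2.resize(im,None,fx=2.8,fy=2.8))"
```

```text
t 7.65 tcp [ 0.624  -0.1184  0.2873] hdg -179.99 open 0.145 F [-1.5  8.2  2.9] ff 39.3
```

View pics/s1c.png

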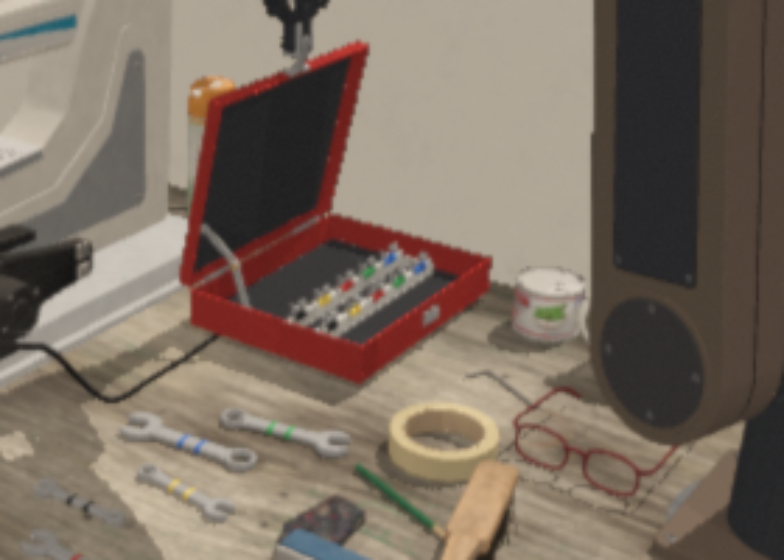

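The lid is nearly up and still held by the tongue, and the stay is still bent. All clips are empty. I'll push the last few millimetres.

Request:
move_arm:
  moves:
    - [0.05,[-0.003,-0.001,-0.0005],[0,0,0]]
    - [0.05,[-0.003,-0.001,-0.0004],[0,0,0]]
    - [0.05,[-0.003,0,-0.0003],[0,0,0]]
    - [0.05,[-0.002,0,-0.0002],[0,0,0]]
    - [0.05,[-0.001,0,0],[0,0,0]]
    - [0.05,[-0.001,0,0],[0,0,0]]
    - [0.05,[0,0,0],[0,0,0]]
    - [0.05,[0,0,0],[0,0,0]]
    - [0.05,[0,0,0],[0,0,0]]
    - [0.05,[0,0,0],[0,0,0]]

```text
time: 8.53
eef_pos: [0.6362, -0.1184, 0.2889]
tcp_rot: [-0.0, 1.0, 0.004, 0.0]
contact_force: [-1.1, 14.7, 4.4]
opening: 0.146
finger_force: 38.9
```

```bash
python3 -c "
from h import *
plan([])
snap('scene','s2');im=cv2.imread('pics/s2.png')[140:220,270:410];cv2.imwrite('pics/s2c.png',cv2.resize(im,None,fx=5,fy=5,interpolation=cv2.INTER_CUBIC))"
```

```text
t 8.53 tcp [ 0.6362 -0.1184  0.2889] hdg -179.99 open 0.146 F [-1.1 14.7  4.4] ff 38.9
```

View pics/s2c.png

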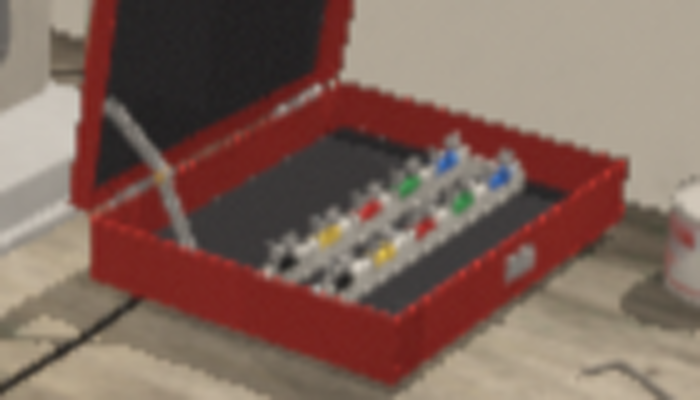

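The stay elbow at (160,178) is still bowed a little towards the front, so it is not past straight. I'll push further and ease the side force.

Request:
move_arm:
  moves:
    - [0.05,[-0.001,0.002,0],[0,0,0]]
    - [0.05,[-0.001,0.001,0],[0,0,0]]
    - [0.05,[-0.001,0,0],[0,0,0]]
    - [0.05,[0,0,0],[0,0,0]]
    - [0.05,[0,0,0],[0,0,0]]
    - [0.05,[0,0,0],[0,0,0]]
    - [0.05,[0,0,0],[0,0,0]]
    - [0.05,[0,0,0],[0,0,0]]
    - [0.05,[0,0,0],[0,0,0]]
    - [0.05,[0,0,0],[0,0,0]]

```text
time: 9.42
eef_pos: [0.6393, -0.1182, 0.2893]
tcp_rot: [0.0, 1.0, 0.001, 0.001]
contact_force: [-1.1, 6.8, 4.3]
opening: 0.151
finger_force: 39.0
```

Request:
move_arm:
  moves:
    - [0.05,[-0.001,0,0],[0,0,0]]
    - [0.05,[-0.001,0,0],[0,0,0]]
    - [0.05,[-0.001,0,0],[0,0,0]]
    - [0.05,[0,0,0],[0,0,0]]
    - [0.05,[0,0,0],[0,0,0]]
    - [0.05,[0,0,0],[0,0,0]]
    - [0.05,[0,0,0],[0,0,0]]
    - [0.05,[0,0,0],[0,0,0]]
    - [0.05,[0,0,0],[0,0,0]]
    - [0.05,[0,0,0],[0,0,0]]

```text
time: 10.25
eef_pos: [0.6424, -0.1182, 0.2896]
tcp_rot: [0.0, 1.0, 0.001, 0.001]
contact_force: [-2.1, 7.4, 3.9]
opening: 0.147
finger_force: 39.1
```

```bash
python3 -c "
from h import *
plan([])
snap('scene','s3');im=cv2.imread('pics/s3.png')[140:220,270:410];cv2.imwrite('pics/s3c.png',cv2.resize(im,None,fx=5,fy=5,interpolation=cv2.INTER_CUBIC))"
```

```text
t 10.25 tcp [ 0.6424 -0.1182  0.2896] hdg 179.97 open 0.147 F [-2.1  7.4  3.9] ff 39.1
```

View pics/s3c.png

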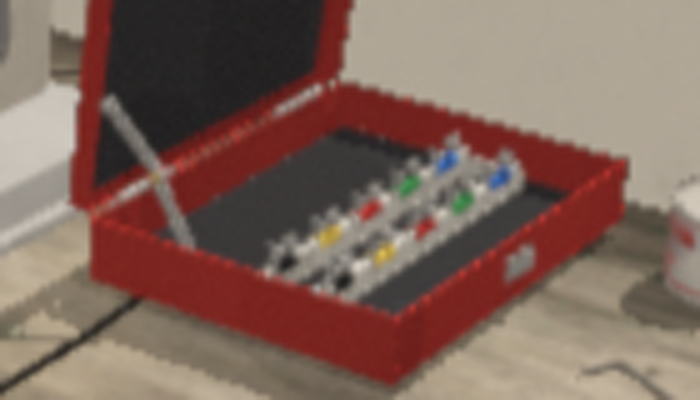

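The stay is almost straight: the elbow is at (156,178). Pushing on in small steps.

Request:
move_arm:
  moves:
    - [0.05,[-0.001,0.001,0],[0,0,0]]
    - [0.05,[-0.001,0,0],[0,0,0]]
    - [0.05,[-0.001,0,0],[0,0,0]]
    - [0.05,[0,0,0],[0,0,0]]
    - [0.05,[0,0,0],[0,0,0]]
    - [0.05,[0,0,0],[0,0,0]]
    - [0.05,[0,0,0],[0,0,0]]
    - [0.05,[0,0,0],[0,0,0]]
    - [0.05,[0,0,0],[0,0,0]]
    - [0.05,[0,0,0],[0,0,0]]

```text
time: 11.13
eef_pos: [0.6456, -0.1182, 0.2899]
tcp_rot: [0.0, 1.0, 0.0, 0.001]
contact_force: [-1.0, 5.0, 6.1]
opening: 0.15
finger_force: 39.0
```

Request:
move_arm:
  moves:
    - [0.05,[-0.001,0,0],[0,0,0]]
    - [0.05,[-0.001,0,0],[0,0,0]]
    - [0.05,[0,0,0],[0,0,0]]
    - [0.05,[0,0,0],[0,0,0]]
    - [0.05,[0,0,0],[0,0,0]]
    - [0.05,[0,0,0],[0,0,0]]
    - [0.05,[0,0,0],[0,0,0]]
    - [0.05,[0,0,0],[0,0,0]]
    - [0.05,[0,0,0],[0,0,0]]
    - [0.05,[0,0,0],[0,0,0]]

```text
time: 11.97
eef_pos: [0.6477, -0.1181, 0.29]
tcp_rot: [0.0, 1.0, 0.0, 0.002]
contact_force: [-0.1, 5.3, 6.6]
opening: 0.147
finger_force: 39.0
```

```bash
python3 -c "
from h import *
plan([])
snap('scene','s4');a=[cv2.resize(cv2.imread(f'pics/{n}.png')[145:200,275:325],None,fx=7,fy=7,interpolation=cv2.INTER_CUBIC) for n in('s3','s4')];cv2.imwrite('pics/s4c.png',np.hstack(a))"
```

```text
t 11.97 tcp [ 0.6477 -0.1181  0.29  ] hdg 179.98 open 0.147 F [-0.1  5.3  6.6] ff 39.0
```

View pics/s4c.png

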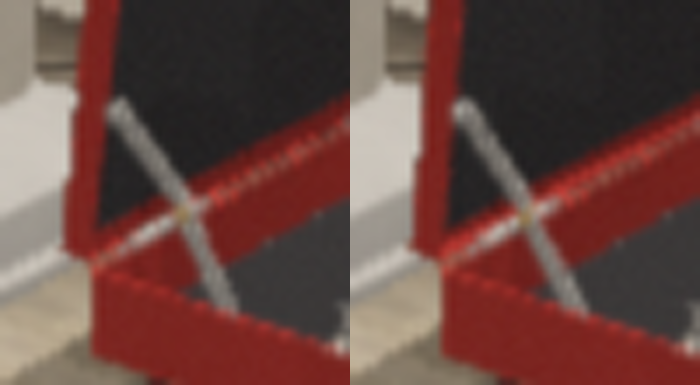

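The stay now looks past straight: the upper link is at 60° and the lower at 57°, so the bow has reversed. I'll push slightly more, then ease back to test that it holds.

Request:
move_arm:
  moves:
    - [0.05,[-0.001,0,0],[0,0,0]]
    - [0.05,[-0.001,0,0],[0,0,0]]
    - [0.05,[0,0,0],[0,0,0]]
    - [0.05,[0,0,0],[0,0,0]]
    - [0.05,[0,0,0],[0,0,0]]
    - [0.05,[0,0,0],[0,0,0]]
    - [0.05,[0,0,0],[0,0,0]]
    - [0.05,[0,0,0],[0,0,0]]
    - [0.05,[0,0,0],[0,0,0]]
    - [0.05,[0,0,0],[0,0,0]]

```text
time: 12.85
eef_pos: [0.6492, -0.1181, 0.2901]
tcp_rot: [0.0, 1.0, 0.0, 0.001]
contact_force: [-3.0, 5.4, 7.0]
opening: 0.145
finger_force: 39.1
```

Request:
move_arm:
  moves:
    - [0.05,[0.001,0,0],[0,0,0]]
    - [0.05,[0.001,0,0],[0,0,0]]
    - [0.05,[0.001,0,0],[0,0,0]]
    - [0.05,[0.001,0,0],[0,0,0]]
    - [0.05,[0.001,0,0],[0,0,0]]
    - [0.05,[0.001,0,0],[0,0,0]]
    - [0.05,[0.001,0,0],[0,0,0]]
    - [0.05,[0.001,0,0],[0,0,0]]
    - [0.05,[0,0,0],[0,0,0]]
    - [0.05,[0,0,0],[0,0,0]]

```text
time: 13.68
eef_pos: [0.6427, -0.1182, 0.2896]
tcp_rot: [0.0, 1.0, 0.0, 0.003]
contact_force: [2.6, 5.5, 4.0]
opening: 0.151
finger_force: 39.0
```

Request:
move_arm:
  moves:
    - [0.05,[0.001,0,0],[0,0,0]]
    - [0.05,[0.001,0,0],[0,0,0]]
    - [0.05,[0,0,0],[0,0,0]]
    - [0.05,[0,0,0],[0,0,0]]
    - [0.05,[0,0,0],[0,0,0]]
    - [0.05,[0,0,0],[0,0,0]]
    - [0.05,[0,0,0],[0,0,0]]
    - [0.05,[0,0,0],[0,0,0]]
    - [0.05,[0,0,0],[0,0,0]]
    - [0.05,[0,0,0],[0,0,0]]

```text
time: 14.52
eef_pos: [0.6412, -0.1182, 0.2894]
tcp_rot: [0.0, 1.0, 0.0, 0.004]
contact_force: [3.5, 5.3, 2.6]
opening: 0.148
finger_force: 39.0
```

```bash
python3 -c "
from h import *
plan([])
snap('scene','s5');a=[cv2.resize(cv2.imread(f'pics/{n}.png')[145:200,275:325],None,fx=7,fy=7,interpolation=cv2.INTER_CUBIC) for n in('s4','s5')];cv2.imwrite('pics/s5c.png',np.hstack(a))"
```

```text
t 14.52 tcp [ 0.6412 -0.1182  0.2894] hdg 179.97 open 0.148 F [3.5 5.3 2.6] ff 39.0
```

View pics/s5c.png

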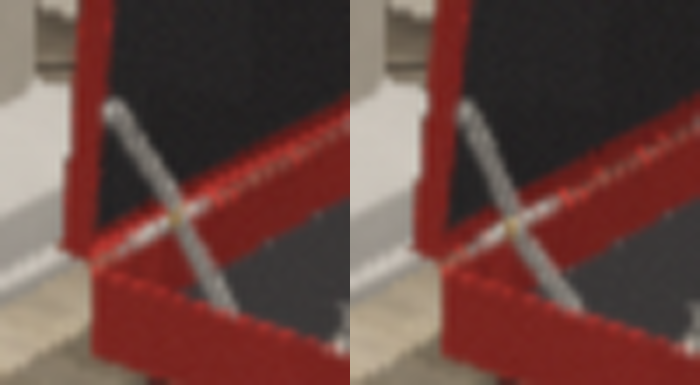

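The elbow has dropped well past straight (510,228) and the lid resists being pulled back, so it is locked. Releasing, then looking at the clips.

Request:
move_arm:
  moves:
    - [0.4,[0,0,0],[0,0,0]]
    - [0.4,[0,0,0],[0,0,0]]
    - [0.4,[0,0,0],[0,0,0]]
    - [0.4,[0,0,0],[0,0,0]]
    - [0.4,[0,0,-0.015],[0,0,0]]
    - [0.4,[0,0,-0.025],[0,0,0]]
    - [0.4,[0,0,-0.03],[0,0,0]]
    - [0.4,[0.02,0,0],[0,0,0]]
    - [0.4,[0.03,0,0],[0,0,0]]
    - [0.4,[0.03,0,0],[0,0,0]]

```text
time: 15.4
eef_pos: [0.558, -0.1196, 0.3565]
tcp_rot: [0.0, 1.0, -0.001, 0.0]
contact_force: [-1.1, -0.2, 0.5]
opening: 0.402
finger_force: 0.0
```

Request:
move_arm:
  moves:
    - [0.4,[0.03,0,0.02],[0,0,0]]
    - [0.4,[0.03,0,0.03],[0,0,0]]
    - [0.4,[0,0,0.04],[0,0,0]]
    - [0.4,[0,0,0.03],[0,0,0]]
    - [0.4,[0,0,0],[0,0,0]]
    - [0.4,[0,0,0],[0,0,0]]
    - [0.4,[0,0,0],[0,0,0]]
    - [0.4,[0,0,0],[0,0,0]]
    - [0.4,[0,0,0],[0,0,0]]
    - [0.4,[0,0,0],[0,0,0]]

```text
time: 16.23
eef_pos: [0.5003, -0.1194, 0.2387]
tcp_rot: [0.0, 1.0, -0.001, 0.001]
contact_force: [0.5, 0.6, -0.2]
opening: 0.399
finger_force: 0.0
```

```bash
python3 -c "
from h import *
plan([])
snap('wrist','w2')"
```

```text
t 16.23 tcp [ 0.5003 -0.1194  0.2387] hdg 179.98 open 0.399 F [ 0.5  0.6 -0.2] ff 0.0
```

View pics/w2.png

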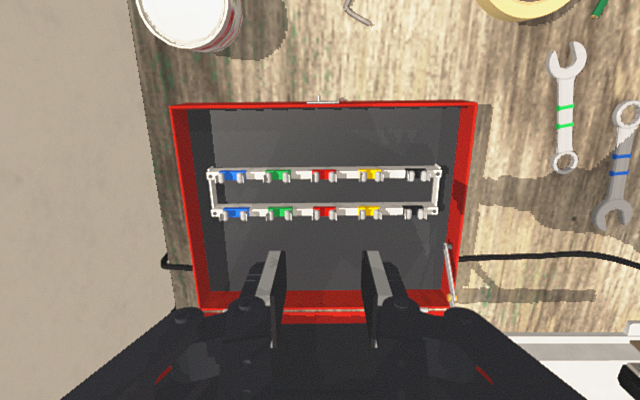

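The front rail clips lie at row 175 and the rear at row 212, in columns blue 233, green 279, red 325, yellow 370, black 415. The lid is propped. The green spanner is at right (565,116).

```bash
cat >> h.py <<'E'
HS={'red':(0,8),'yellow':(22,34),'green':(45,85),'blue':(105,125)}
def blobs(im,col,roi=(0,0,640,400),amin=8):
    h=cv2.cvtColor(im,cv2.COLOR_BGR2HSV)
    if col=='black': m=(h[...,2]<70)
    else:
        a,b=HS[col];m=(h[...,0]>=a)&(h[...,0]<=b)&(h[...,1]>110)&(h[...,2]>80)
    k=np.zeros_like(m);x0,y0,x1,y1=roi;k[y0:y1,x0:x1]=1;m=(m&k).astype(np.uint8)
    n,_,st,ce=cv2.connectedComponentsWithStats(m)
    return [(ce[i].round(1),int(st[i,4])) for i in range(1,n) if st[i,4]>=amin]
E
python3 -c "
from h import *
c=cam('wrist');im=cv2.imread('pics/w2.png')
for k in ('blue','green','red','yellow','black'):
    b=blobs(im,k,(205,165,440,222));
    for (q,a) in b: print(k,q,a,unproj(c,q,.042).round(4)[0])
print(unproj(c,[[209,173],[437,172],[214,213],[437,211]],.045).round(4))
for k in ('blue','green'): print(k,[(q,a,unproj(c,q,.007).round(4)[0]) for q,a in blobs(im,k,(480,0,640,260))])
"
```

```text
blue [231.3 174.2] 148 [ 0.5091 -0.2116  0.042 ]
blue [235.6 211.1] 168 [ 0.5482 -0.2105  0.042 ]
green [277.2 173.6] 140 [ 0.5086 -0.1661  0.042 ]
green [279.1 210.4] 144 [ 0.5475 -0.1658  0.042 ]
red [323.4 172.7] 149 [ 0.5077 -0.1204  0.042 ]
red [324.3 209.7] 142 [ 0.5468 -0.1195  0.042 ]
yellow [369.3 172.6] 115 [ 0.5076 -0.075   0.042 ]
yellow [368.1 209.5] 127 [ 0.5466 -0.0746  0.042 ]
black [206.7 166.9] 23 [ 0.5017 -0.2352  0.042 ]
black [416.1 172.2] 71 [ 0.5073 -0.0287  0.042 ]
black [207.9 204.2] 240 [ 0.5407 -0.2382  0.042 ]
black [220.7 192.9] 160 [ 0.5286 -0.224   0.042 ]
black [438.8 201. ] 31 [ 0.5375 -0.0032  0.042 ]
black [412.9 208.7] 86 [ 0.5458 -0.0288  0.042 ]
[[ 0.5071 -0.2326  0.045 ]
 [ 0.5063 -0.0091  0.045 ]
 [ 0.5491 -0.2319  0.045 ]
 [ 0.5472 -0.005   0.045 ]]
blue [(array([621. , 155.8]), 75, array([0.4985, 0.1992, 0.007 ])), (array([617.9, 172.8]), 72, array([0.5174, 0.2008, 0.007 ]))]
green [(array([599.4,   7.3]), 128, array([0.356 , 0.1406, 0.007 ])), (array([564., 107.]), 66, array([0.4475, 0.127 , 0.007 ])), (array([564. , 125.2]), 62, array([0.466, 0.131, 0.007]))]
```

```bash
python3 -c "
from h import *
plan([(.508,.2,.2,186)])"
```

```text
t 16.28 tcp [ 0.5001 -0.1193  0.2382] hdg 179.98 open 0.402 F [ 0.7 -0.3 -0.4] ff 0.0
turn 1 x [-0.0013  0.0023 -0.105 ]  shift 8 x [-0.0052  0.0396  0.0048]  total [-0.0413  0.3167  0.0382]
```

Request:
move_arm:
  moves:
    - [0.5,[0,0,0],[-0.0013,0.0023,-0.105]]
    - [0.5,[-0.0052,0.0396,0.0048],[0,0,0]]
    - [0.5,[-0.0052,0.0396,0.0048],[0,0,0]]
    - [0.5,[-0.0052,0.0396,0.0048],[0,0,0]]
    - [0.5,[-0.0052,0.0396,0.0048],[0,0,0]]
    - [0.5,[-0.0052,0.0396,0.0048],[0,0,0]]
    - [0.5,[-0.0052,0.0396,0.0048],[0,0,0]]
    - [0.5,[-0.0052,0.0396,0.0048],[0,0,0]]
    - [0.5,[-0.0052,0.0396,0.0048],[0,0,0]]
    - [0.5,[0,0,0],[0,0,0]]

```text
time: 17.12
eef_pos: [0.5065, 0.2063, 0.1982]
tcp_rot: [-0.055, 0.998, 0.002, -0.001]
contact_force: [-0.1, -1.7, -0.5]
opening: 0.5
finger_force: 0.0
```

```bash
cat >> h.py <<'E'
def look(cols,f,z=.007,amin=15):
    plan([]);c,im=snap('wrist',f);out={}
    for k in cols:
        for q,a in blobs(im,k,amin=amin):
            P=unproj(c,q,z)[0]
            if .38<P[0]<.66 and .06<P[1]<.5: print(k,q,a,P[:2].round(4))
    return c,im
E
python3 -c "
from h import *
c,im=look(['blue','green','yellow','red'],'w3')"
```

```text
t 17.12 tcp [0.5065 0.2063 0.1982] hdg -173.65 open 0.5 F [-0.1 -1.7 -0.5] ff 0.0
blue [319.9 159.2] 65 [0.4988 0.2019]
blue [320.  178.3] 66 [0.5177 0.204 ]
green [247.5  95.3] 71 [0.4471 0.1302]
green [251.  116.5] 67 [0.4657 0.1342]
yellow [397.5 122.8] 61 [0.4566 0.2702]
yellow [392.1 142.7] 59 [0.4755 0.2683]
red [537.4 131.2] 86 [0.4499 0.4025]
red [531.6 151. ] 83 [0.4688 0.4026]
```

View pics/w3.png

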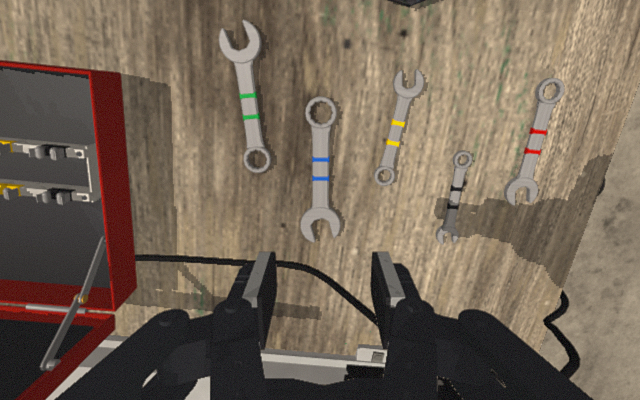

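The wrist picture shows all five: blue mid (320,169), green (249,106), yellow (395,133), black (456,197), red (534,141). The ring ends match the first reading. Picking up blue.

Request:
move_arm:
  moves:
    - [0.5,[-0.0014,-0.0035,0.03],[0,0,0]]
    - [0.5,[0,0,0.03],[0,0,0]]
    - [0.5,[0,0,0.03],[0,0,0]]
    - [0.5,[0,0,0.03],[0,0,0]]
    - [0.5,[0,0,0.03],[0,0,0]]
    - [0.5,[0,0,0.025],[0,0,0]]
    - [0.5,[0,0,0.015],[0,0,0]]
    - [0.5,[0,0,0.005],[0,0,0]]
    - [0.5,[0,0,0],[0,0,0]]
    - [0.5,[0,0,0],[0,0,0]]

```text
time: 18.0
eef_pos: [0.5098, 0.197, 0.0046]
tcp_rot: [-0.052, 0.999, 0.001, -0.0]
contact_force: [1.1, 1.2, -0.0]
opening: 0.496
finger_force: 0.0
```

Request:
move_arm:
  moves:
    - [0.1,[0,0,0],[0,0,0]]
    - [0.1,[0,0,0],[0,0,0]]
    - [0.1,[0,0,0],[0,0,0]]
    - [0.1,[0,0,0],[0,0,0]]
    - [0.1,[0,0,0],[0,0,0]]
    - [0.1,[0,0,0],[0,0,0]]
    - [0.1,[0,0,0],[0,0,0]]
    - [0.1,[0,0,0],[0,0,0]]
    - [0.1,[0,0,0],[0,0,0]]
    - [0.1,[0,0,0],[0,0,0]]
  grip_force: 80

```text
time: 18.83
eef_pos: [0.5115, 0.1981, 0.0072]
tcp_rot: [-0.052, 0.999, 0.001, 0.002]
contact_force: [-1.6, 0.3, 9.5]
opening: 0.102
finger_force: 4.9
```

```bash
python3 -c "
from h import *
c,im=look(['blue'],'w4')
plan([(.5294,-.2113,.15,180.57),(.5294,-.2113,.055,180.57)])"
```

```text
t 18.83 tcp [0.5115 0.1981 0.0072] hdg -173.99 open 0.102 F [-1.6  0.3  9.5] ff 4.9
blue [322.9 242.2] 313 [0.4996 0.1956]
blue [323.6 279.7] 122 [0.5186 0.1979]
t 18.88 tcp [0.5115 0.1982 0.0072] hdg -173.99 open 0.097 F [-1.6  0.8  9.7] ff 4.9
turn 1 x [0.0022 0.0035 0.0949]  shift 11 x [-0.0013 -0.0372 -0.013 ]  total [-0.0138 -0.4096 -0.1428]
turn 0 x [0. 0. 0.]  shift 3 x [0.     0.     0.0317]  total [0.    0.    0.095]
```

The fingers rode up over the shank: the opening went to 0.10 with the tips at 7 mm. I'll reopen and go lower.

Request:
move_arm:
  moves:
    - [0.1,[0,0,-0.02],[0,0,0]]
    - [0.5,[0.0024,0,0],[0,0,0]]
    - [0.5,[0,0,0],[0,0,0]]
    - [0.5,[0,0,0],[0,0,0]]
    - [0.5,[0,0,0],[0,0,0]]
    - [0.5,[0,0,0.015],[0,0,0]]
    - [0.5,[0,0,0.0085],[0,0,0]]
    - [0.5,[0,0,0],[0,0,0]]
    - [0.5,[0,0,0],[0,0,0]]
    - [0.5,[0,0,0],[0,0,0]]
  grip_force: 40

```text
time: 19.72
eef_pos: [0.5057, 0.197, -0.0007]
tcp_rot: [-0.052, 0.999, 0.001, -0.002]
contact_force: [-0.3, -0.1, 0.7]
opening: 0.502
finger_force: 0.0
```

```bash
python3 -c "
from h import *
c,im=look(['blue'],'w5')"
```

```text
t 19.72 tcp [ 0.5057  0.197  -0.0007] hdg -174.01 open 0.502 F [-0.3 -0.1  0.7] ff 0.0
blue [324.9 262.4] 314 [0.4995 0.1959]
blue [325.5 300.4] 273 [0.5183 0.1982]
```

Request:
move_arm:
  moves:
    - [0.5,[-0.003,0,0],[0,0,0]]
    - [0.1,[0,0,0],[0,0,0]]
    - [0.1,[0,0,0],[0,0,0]]
    - [0.1,[0,0,0],[0,0,0]]
    - [0.1,[0,0,0],[0,0,0]]
    - [0.1,[0,0,0],[0,0,0]]
    - [0.1,[0,0,0],[0,0,0]]
    - [0.1,[0,0,0],[0,0,0]]
    - [0.1,[0,0,0],[0,0,0]]
    - [0.1,[0,0,0],[0,0,0]]
  grip_force: 40

```text
time: 20.6
eef_pos: [0.5098, 0.1975, 0.0005]
tcp_rot: [-0.052, 0.999, 0.001, -0.001]
contact_force: [0.4, -0.5, 4.0]
opening: 0.163
finger_force: 39.6
```

```bash
python3 -c "
from h import *
c,im=look(['blue'],'w6')"
```

```text
t 20.6 tcp [5.098e-01 1.975e-01 5.000e-04] hdg -174.0 open 0.163 F [ 0.4 -0.5  4. ] ff 39.6
blue [323.  252.8] 301 [0.4997 0.1952]
blue [322.9 291.3] 221 [0.5187 0.1971]
```

Request:
move_arm:
  moves:
    - [0.1,[0,0,0],[0,0,0]]
    - [0.1,[0,0,0],[0,0,0]]
    - [0.1,[0,0,-0.005],[0,0,0]]
    - [0.1,[0,0,-0.015],[0,0,0]]
    - [0.1,[0,0,-0.025],[0,0,0]]
    - [0.1,[0,0,-0.03],[0,0,0]]
    - [0.1,[0,0,-0.03],[0,0,0]]
    - [0.1,[0,0,-0.03],[0,0,0]]
    - [0.1,[0,0,-0.015],[0,0,0.095]]
    - [0.1,[0,0,0],[0,0,0]]
  grip_force: 90

```text
time: 21.48
eef_pos: [0.5115, 0.198, 0.1541]
tcp_rot: [-0.004, 1.0, 0.001, 0.002]
contact_force: [0.4, 0.1, -1.4]
opening: 0.134
finger_force: 88.0
```

```bash
cat >> h.py <<'E'
def held(col,f):
    c,im=snap('wrist',f);s=get_state();M=R.from_quat(s['tcp_rot']).as_matrix()
    T=camera_params('wrist')['tool_from_camera'];h=.004-.0005
    for q,a in blobs(im,col,(250,150,400,340),20):
        K=c[0];d=T[:3,:3]@np.linalg.inv(K)@[*q,1];o=T[:3,3];P=o+d*((-h-o[2])/d[2]);print('held',col,q,a,'tool xyz',P.round(4))
E
python3 -c "
from h import *
held('blue','w7')
plan([(.5294,-.2113,.15,180.57),(.5294,-.2113,.055,180.57)])"
```

```text
held blue [322.9 252.4] 263 tool xyz [ 0.0088 -0.0012 -0.0035]
held blue [323.5 291. ] 182 tool xyz [-0.0107 -0.0009 -0.0035]
t 21.53 tcp [0.5101 0.1976 0.1513] hdg -179.37 open 0.138 F [ 0.1 -0.7 -0.9] ff 88.0
turn 1 x [0.002  0.0001 0.0011]  shift 10 x [-0.0015 -0.0409  0.0001]  total [-0.0152 -0.4091  0.0013]
turn 0 x [0. 0. 0.]  shift 3 x [0.     0.     0.0317]  total [0.    0.    0.095]
```

Request:
move_arm:
  moves:
    - [0.1,[-0.0014,-0.0405,0],[0.002,0,0.001]]
    - [0.1,[-0.0014,-0.0405,0],[0,0,0]]
    - [0.1,[-0.0014,-0.0405,0],[0,0,0]]
    - [0.1,[-0.0014,-0.0405,0],[0,0,0]]
    - [0.1,[-0.0014,-0.0405,0],[0,0,0]]
    - [0.1,[-0.0014,-0.0405,0],[0,0,0]]
    - [0.1,[-0.0014,-0.0405,0],[0,0,0]]
    - [0.1,[-0.0014,-0.0405,0],[0,0,0]]
    - [0.1,[-0.0014,-0.0405,0],[0,0,0]]
    - [0.1,[-0.0014,-0.0405,0],[0,0,0]]

```text
time: 22.37
eef_pos: [0.5251, -0.2084, 0.1468]
tcp_rot: [-0.005, 1.0, 0.001, -0.004]
contact_force: [0.9, -0.2, -1.4]
opening: 0.136
finger_force: 88.2
```

Request:
move_arm:
  moves:
    - [0.1,[0,-0.004,0.02],[0,0,0]]
    - [0.1,[0,0,0.03],[0,0,0]]
    - [0.1,[0,0,0.03],[0,0,0]]
    - [0.1,[0,0,0.01],[0,0,0]]
    - [0.1,[0,0,0],[0,0,0]]
    - [0.1,[0,0,0],[0,0,0]]
    - [0.1,[0,0,0],[0,0,0]]
    - [0.1,[0,0,0],[0,0,0]]
    - [0.1,[0,0,0],[0,0,0]]
    - [0.1,[0,0,0],[0,0,0]]

```text
time: 23.2
eef_pos: [0.5279, -0.212, 0.0619]
tcp_rot: [-0.005, 1.0, -0.001, -0.0]
contact_force: [-0.6, 0.2, -0.9]
opening: 0.135
finger_force: 88.2
```

```bash
python3 -c "
from h import *
held('blue','w8')
plan([(.5284,-.2113,.055,180.57)])
c=cam('wrist')
im=cv2.imread('pics/w8.png')
for k in ('blue','green','red'):
  for q,a in blobs(im,k,(0,60,640,400)): print(k,q,a,unproj(c,q,.04)[0].round(4))
"
```

```text
held blue [299.8 207.9] 32 tool xyz [ 0.0296 -0.0108 -0.0035]
held blue [347.4 207.4] 62 tool xyz [ 0.0298  0.0091 -0.0035]
held blue [322.8 252.3] 150 tool xyz [ 0.0089 -0.0012 -0.0035]
held blue [323. 291.] 189 tool xyz [-0.0107 -0.0012 -0.0035]
t 23.25 tcp [ 0.5277 -0.2119  0.0616] hdg -179.49 open 0.137 F [ 0.3 -0.1 -0.9] ff 88.2
turn 1 x [-0.002  -0.0005 -0.001 ]  shift 1 x [-0.0007  0.0006  0.0066]  total [-0.0007  0.0006  0.0066]
blue [299.8 207.9] 32 [ 0.5075 -0.2247  0.04  ]
blue [347.4 207.4] 62 [ 0.507  -0.2012  0.04  ]
blue [322.8 252.3] 150 [ 0.5318 -0.2132  0.04  ]
blue [323. 291.] 189 [ 0.555  -0.2129  0.04  ]
green [416.8 211.5] 640 [ 0.5089 -0.1667  0.04  ]
green [410.1 279.5] 677 [ 0.5475 -0.1667  0.04  ]
red [306.6 141.5] 9254 [ 0.4746 -0.2211  0.04  ]
red [508.6 210.7] 638 [ 0.5081 -0.1213  0.04  ]
red [495.8 279.6] 642 [ 0.5472 -0.1213  0.04  ]
```

Request:
move_arm:
  moves:
    - [0.1,[0,0.0008,0.006],[0,0,0]]
    - [0.1,[0,0,0.005],[0,0,0]]
    - [0.1,[0,0,0.003],[0,0,0]]
    - [0.1,[0,0,0.003],[0,0,0]]
    - [0.1,[0,0,0.003],[0,0,0]]
    - [0.1,[0,0,0.002],[0,0,0]]
    - [0.1,[0,0,0.0015],[0,0,0]]
    - [0.1,[0,0,0],[0,0,0]]
    - [0.1,[0,0,0],[0,0,0]]
    - [0.1,[0,0,0],[0,0,0]]

```text
time: 24.08
eef_pos: [0.5277, -0.2112, 0.0385]
tcp_rot: [-0.004, 1.0, -0.001, -0.001]
contact_force: [-1.9, 0.7, 9.6]
opening: 0.13
finger_force: 91.0
```

```bash
python3 -c "
from h import *
held('blue','w9');plan([])"
```

```text
held blue [297.5 225.9] 90 tool xyz [ 0.0214 -0.012  -0.0035]
held blue [347.7 225.9] 110 tool xyz [ 0.0214  0.0094 -0.0035]
held blue [320.6 253.3] 86 tool xyz [ 0.0084 -0.0022 -0.0035]
held blue [323. 291.] 189 tool xyz [-0.0107 -0.0012 -0.0035]
t 24.13 tcp [ 0.5277 -0.2112  0.0385] hdg -179.51 open 0.134 F [-1.7  2.1  9.7] ff 91.0
```

Request:
move_arm:
  moves:
    - [0.1,[0,0,0.001],[0,0,0]]
    - [0.1,[0,0,0.001],[0,0,0]]
    - [0.1,[0,0,0],[0,0,0]]
    - [0.1,[0,0,0],[0,0,0]]
    - [0.1,[0,0,0],[0,0,0]]
    - [0.1,[0,0,0],[0,0,0]]
    - [0.1,[0,0,0],[0,0,0]]
    - [0.1,[0,0,0],[0,0,0]]
    - [0.1,[0,0,0],[0,0,0]]
    - [0.1,[0,0,0],[0,0,0]]

```text
time: 24.97
eef_pos: [0.5277, -0.2112, 0.0384]
tcp_rot: [-0.004, 1.0, -0.0, -0.001]
contact_force: [-6.7, 4.1, 19.3]
opening: 0.14
finger_force: 91.5
```

The force rises and the depth stays put, so blue is bottomed home. Releasing, then to green.

Request:
move_arm:
  moves:
    - [0.1,[0,0,-0.002],[0,0,0]]
    - [0.33,[0,0,0],[0,0,0]]
    - [0.33,[0,0,0],[0,0,0]]
    - [0.33,[0,0,0],[0,0,0]]
    - [0.33,[0,0,0],[0,0,0]]
    - [0.33,[0,0,-0.02],[0,0,0]]
    - [0.33,[0,0,-0.03],[0,0,0]]
    - [0.33,[0,0,-0.04],[0,0,0]]
    - [0.33,[0,0,-0.03],[0,0,0]]
    - [0.33,[0,0,0],[0,0,0]]
  grip_force: 40

```text
time: 25.8
eef_pos: [0.531, -0.2131, 0.1646]
tcp_rot: [-0.004, 1.0, -0.004, 0.004]
contact_force: [1.3, -0.6, 1.2]
opening: 0.326
finger_force: 0.0
```

```bash
python3 -c "
from h import *
c,im=snap('wrist','w10');plan([(.4565,.127,.16,180.57)])
for k in ('blue','green','red','yellow'):
  for q,a in blobs(im,k,(180,60,640,330),20): print(k,q,a,unproj(c,q,.042)[0].round(4))
"
```

```text
t 25.85 tcp [ 0.5296 -0.2122  0.1612] hdg -179.51 open 0.326 F [ 0.1 -0.1 -0.5] ff 0.0
turn 1 x [-0.0055  0.0049 -0.0014]  shift 9 x [0.0077 0.0378 0.0001]  total [0.0697 0.3399 0.0012]
blue [327.3 171.3] 89 [ 0.519 -0.212  0.042]
blue [327.5 194.3] 81 [ 0.5377 -0.2117  0.042 ]
blue [313.2 204.9] 27 [ 0.5467 -0.223   0.042 ]
blue [340.7 204.8] 26 [ 0.5464 -0.201   0.042 ]
green [386.9 159.8] 230 [ 0.5095 -0.1667  0.042 ]
green [383.9 207.4] 239 [ 0.5483 -0.1665  0.042 ]
red [519.2 195.6] 13939 [ 0.5373 -0.0608  0.042 ]
red [445.9 159.9] 230 [ 0.5091 -0.1218  0.042 ]
red [440.4 207.6] 243 [ 0.548  -0.1215  0.042 ]
red [323.5 317.8] 1643 [ 0.6547 -0.2139  0.042 ]
red [424.4 309.6] 157 [ 0.6447 -0.1245  0.042 ]
yellow [506.3 159.6] 198 [ 0.5085 -0.076   0.042 ]
yellow [497.7 207.1] 200 [ 0.5471 -0.076   0.042 ]
```

Blue reads (0.528, -0.212) and is centred in its clips. Moving to green.

Request:
move_arm:
  moves:
    - [0.5,[0.0077,0.0378,0],[-0.0055,0.0049,-0.0014]]
    - [0.5,[0.0077,0.0378,0],[0,0,0]]
    - [0.5,[0.0077,0.0378,0],[0,0,0]]
    - [0.5,[0.0077,0.0378,0],[0,0,0]]
    - [0.5,[0.0077,0.0378,0],[0,0,0]]
    - [0.5,[0.0077,0.0378,0],[0,0,0]]
    - [0.5,[0.0077,0.0378,0],[0,0,0]]
    - [0.5,[0.0077,0.0378,0],[0,0,0]]
    - [0.5,[0.0077,0.0378,0],[0,0,0]]
    - [0.5,[0,0,0],[0,0,0.12]]

```text
time: 26.68
eef_pos: [0.4513, 0.1338, 0.1565]
tcp_rot: [0.053, 0.999, 0.003, -0.006]
contact_force: [0.1, 0.0, 0.1]
opening: 0.498
finger_force: 0.0
```

Request:
move_arm:
  moves:
    - [0.5,[0,0,0],[0,0,0.12]]
    - [0.5,[0,0,0],[0,0,0.12]]
    - [0.5,[0,0,0],[0,0,0.12]]
    - [0.5,[0,0,0],[0,0,0.12]]
    - [0.5,[0,0,0],[0,0,0.12]]
    - [0.5,[0,0,0],[0,0,0.12]]
    - [0.5,[0,0,0],[0,0,0.12]]
    - [0.5,[0,0,0],[0,0,0.12]]
    - [0.5,[0,0,0],[0,0,0.12]]
    - [0.5,[0,0,0],[0,0,0.12]]

```text
time: 27.52
eef_pos: [0.4533, 0.1286, 0.1565]
tcp_rot: [0.612, 0.791, -0.002, -0.006]
contact_force: [0.9, 0.7, 0.1]
opening: 0.5
finger_force: 0.0
```

Request:
move_arm:
  moves:
    - [0.5,[0,0,0],[0,0,0.12]]
    - [0.5,[0,0,0],[0,0,0.12]]
    - [0.5,[0,0,0],[0,0,0.12]]
    - [0.5,[0,0,0],[0,0,0.12]]
    - [0.5,[0,0,0],[0,0,0.12]]
    - [0.5,[0,0,0],[0,0,0.12]]
    - [0.5,[0,0,0],[0,0,0.12]]
    - [0.5,[0,0,0],[0,0,0.12]]
    - [0.5,[0,0,0],[0,0,0.12]]
    - [0.5,[0,0,0],[0,0,0.12]]

```text
time: 28.35
eef_pos: [0.4533, 0.1286, 0.1565]
tcp_rot: [0.951, 0.308, -0.005, -0.004]
contact_force: [0.8, 0.2, -0.6]
opening: 0.499
finger_force: 0.0
```

Request:
move_arm:
  moves:
    - [0.5,[0,0,0],[0,0,0.12]]
    - [0.5,[0,0,0],[0,0,0.12]]
    - [0.5,[0,0,0],[0,0,0.12]]
    - [0.5,[0,0,0],[0,0,0.06]]
    - [0.5,[0,0,0],[0,0,0]]
    - [0.5,[0,0,0],[0,0,0]]
    - [0.5,[0,0,0],[0,0,0]]
    - [0.5,[0,0,0],[0,0,0]]
    - [0.5,[0,0,0],[0,0,0]]
    - [0.5,[0,0,0],[0,0,0]]

```text
time: 29.18
eef_pos: [0.4546, 0.1287, 0.1586]
tcp_rot: [0.994, 0.106, -0.003, -0.003]
contact_force: [0.4, 0.5, 0.2]
opening: 0.499
finger_force: 0.0
```

```bash
python3 -c "
from h import *
look(['green'],'w11')"
```

```text
t 29.18 tcp [0.4546 0.1287 0.1586] hdg 12.14 open 0.499 F [0.4 0.5 0.2] ff 0.0
green [320.4 163.9] 67 [0.4662 0.1338]
green [320.4 185.3] 77 [0.4475 0.1299]
```

```bash
python3 -c "
from h import *
plan([(.457,.1307,-.001,11.8)])"
```

```text
t 29.23 tcp [0.4546 0.1287 0.1587] hdg 12.14 open 0.505 F [-0.3 -0.7 -0.4] ff 0.0
turn 1 x [-0.006   0.0061  0.0059]  shift 4 x [ 0.0007 -0.0004  0.0399]  total [ 0.0027 -0.0014  0.1597]
```

Request:
move_arm:
  moves:
    - [0.45,[0,0,0],[-0.006,0.006,0.006]]
    - [0.45,[0.0027,-0.0014,0.035],[0,0,0]]
    - [0.45,[0,0,0.035],[0,0,0]]
    - [0.45,[0,0,0.035],[0,0,0]]
    - [0.45,[0,0,0.03],[0,0,0]]
    - [0.45,[0,0,0.015],[0,0,0]]
    - [0.45,[0,0,0.0095],[0,0,0]]
    - [0.45,[0,0,0],[0,0,0]]
    - [0.45,[0,0,0],[0,0,0]]
    - [0.45,[0,0,0],[0,0,0]]

```text
time: 30.07
eef_pos: [0.4578, 0.1307, -0.0001]
tcp_rot: [0.995, 0.103, 0.001, 0.0]
contact_force: [1.2, 0.4, -0.2]
opening: 0.451
finger_force: 0.0
```

Request:
move_arm:
  moves:
    - [0.05,[0,0,0],[0,0,0]]
    - [0.05,[0,0,0],[0,0,0]]
    - [0.05,[0,0,0],[0,0,0]]
    - [0.05,[0,0,0],[0,0,0]]
    - [0.05,[0,0,0],[0,0,0]]
    - [0.05,[0,0,0],[0,0,0]]
    - [0.05,[0,0,0],[0,0,0]]
    - [0.05,[0,0,0],[0,0,0]]
    - [0.05,[0,0,0],[0,0,0]]
    - [0.05,[0,0,0],[0,0,0]]
  grip_force: 40

```text
time: 30.9
eef_pos: [0.4582, 0.1308, 0.0005]
tcp_rot: [0.995, 0.102, 0.001, -0.0]
contact_force: [0.3, 0.1, 5.9]
opening: 0.143
finger_force: 39.4
```

```bash
python3 -c "
from h import *
held('green','w12');plan([])"
```

```text
held green [323.4 258.5] 225 tool xyz [ 0.0072  0.001  -0.0035]
held green [323.6 296.3] 185 tool xyz [-0.0122  0.0011 -0.0035]
t 30.95 tcp [0.4583 0.1309 0.0005] hdg 11.76 open 0.142 F [-0.5  0.8  5.2] ff 39.4
```

Request:
move_arm:
  moves:
    - [0.05,[0,0,0],[0,0,0]]
    - [0.05,[0,0,0],[0,0,0]]
    - [0.05,[0,0,-0.005],[0,0,0]]
    - [0.05,[0,0,-0.015],[0,0,0]]
    - [0.05,[0,0,-0.025],[0,0,0]]
    - [0.05,[0,0,-0.03],[0,0,0]]
    - [0.05,[0,0,-0.03],[0,0,0]]
    - [0.05,[0,0,-0.03],[0,0,0]]
    - [0.05,[0,0,-0.015],[0,0,-0.066]]
    - [0.05,[0,0,0],[0,0,-0.12]]
  grip_force: 90

```text
time: 31.78
eef_pos: [0.4596, 0.1309, 0.154]
tcp_rot: [0.98, 0.197, 0.004, 0.001]
contact_force: [0.5, -0.5, -1.2]
opening: 0.117
finger_force: 88.1
```

Request:
move_arm:
  moves:
    - [0.05,[0,0,0],[0,0,-0.12]]
    - [0.05,[0,0,0],[0,0,-0.12]]
    - [0.05,[0,0,0],[0,0,-0.12]]
    - [0.05,[0,0,0],[0,0,-0.12]]
    - [0.05,[0,0,0],[0,0,-0.12]]
    - [0.05,[0,0,0],[0,0,-0.12]]
    - [0.05,[0,0,0],[0,0,-0.12]]
    - [0.05,[0,0,0],[0,0,-0.12]]
    - [0.05,[0,0,0],[0,0,-0.12]]
    - [0.05,[0,0,0],[0,0,-0.12]]

```text
time: 32.62
eef_pos: [0.4563, 0.1306, 0.1488]
tcp_rot: [0.698, 0.716, -0.0, -0.0]
contact_force: [0.7, -0.1, -0.9]
opening: 0.117
finger_force: 88.1
```

Request:
move_arm:
  moves:
    - [0.05,[0,0,0],[0,0,-0.12]]
    - [0.05,[0,0,0],[0,0,-0.12]]
    - [0.05,[0,0,0],[0,0,-0.12]]
    - [0.05,[0,0,0],[0,0,-0.12]]
    - [0.05,[0,0,0],[0,0,-0.12]]
    - [0.05,[0,0,0],[0,0,-0.12]]
    - [0.05,[0,0,0],[0,0,-0.12]]
    - [0.05,[0,0,0],[0,0,-0.12]]
    - [0.05,[0,0,0],[0,0,-0.12]]
    - [0.05,[0,0,0],[0,0,-0.12]]

```text
time: 33.45
eef_pos: [0.4563, 0.1306, 0.1488]
tcp_rot: [0.171, 0.985, -0.0, -0.001]
contact_force: [-0.1, -0.2, -0.9]
opening: 0.119
finger_force: 88.1
```

Request:
move_arm:
  moves:
    - [0.05,[0,0,0],[0,0,-0.12]]
    - [0.05,[0,0,0],[0,0,-0.12]]
    - [0.05,[0,0,0],[0,0,-0.12]]
    - [0.05,[0,0,0],[0,0,0]]
    - [0.05,[0,0,0],[0,0,0]]
    - [0.05,[0,0,0],[0,0,0]]
    - [0.05,[0,0,0],[0,0,0]]
    - [0.05,[0,0,0],[0,0,0]]
    - [0.05,[0,0,0],[0,0,0]]
    - [0.05,[0,0,0],[0,0,0]]

```text
time: 34.28
eef_pos: [0.457, 0.1306, 0.1492]
tcp_rot: [-0.005, 1.0, -0.0, -0.0]
contact_force: [-0.6, -0.8, -0.6]
opening: 0.118
finger_force: 88.1
```

```bash
python3 -c "
from h import *
held('green','w13');plan([(.5265,-.1657,.15,180.57)])"
```

```text
held green [323.6 258.2] 175 tool xyz [ 0.006  -0.0009 -0.0035]
held green [323.5 296. ] 154 tool xyz [-0.0134 -0.0009 -0.0035]
t 34.33 tcp [0.457  0.1306 0.1492] hdg -179.46 open 0.119 F [-0.4  0.6 -1. ] ff 88.1
turn 0 x [ 0.     -0.0002 -0.0004]  shift 8 x [-0.0083 -0.0371 -0.0001]  total [-0.0666 -0.297  -0.0008]
```

Request:
move_arm:
  moves:
    - [0.05,[-0.0082,-0.0371,0],[0,0,0]]
    - [0.05,[-0.0082,-0.0371,0],[0,0,0]]
    - [0.05,[-0.0082,-0.0371,0],[0,0,0]]
    - [0.05,[-0.0082,-0.0371,0],[0,0,0]]
    - [0.05,[-0.0082,-0.0371,0],[0,0,0]]
    - [0.05,[-0.0082,-0.0371,0],[0,0,0]]
    - [0.05,[-0.0082,-0.0371,0],[0,0,0]]
    - [0.05,[-0.0082,-0.0371,0],[0,0,0]]
    - [0.05,[0,0,0],[0,0,0]]
    - [0.05,[0,0,0],[0,0,0]]

```text
time: 35.17
eef_pos: [0.5257, -0.1674, 0.1491]
tcp_rot: [-0.003, 1.0, 0.0, -0.0]
contact_force: [-0.5, 0.6, -0.6]
opening: 0.12
finger_force: 88.3
```

Request:
move_arm:
  moves:
    - [0.05,[0,0,0.03],[0,0,0]]
    - [0.05,[0,0,0.03],[0,0,0]]
    - [0.05,[0,0,0.02],[0,0,0]]
    - [0.05,[0,0,0.008],[0,0,0]]
    - [0.05,[0,0,0],[0,0,0]]
    - [0.05,[0,0,0],[0,0,0]]
    - [0.05,[0,0,0],[0,0,0]]
    - [0.05,[0,0,0],[0,0,0]]
    - [0.05,[0,0,0],[0,0,0]]
    - [0.05,[0,0,0],[0,0,0]]

```text
time: 36.0
eef_pos: [0.5262, -0.1658, 0.0624]
tcp_rot: [-0.005, 1.0, -0.001, 0.001]
contact_force: [0.3, 0.2, -1.3]
opening: 0.123
finger_force: 88.3
```

```bash
cat >> h.py <<'E'
def clips(f,cols=('blue','green','red','yellow')):
    plan([]);c,im=snap('wrist',f)
    for k in cols:
        print(k,[(q.tolist(),a,unproj(c,q,.04)[0][:2].round(4).tolist()) for q,a in blobs(im,k,(150,180,640,330),25) if a<2500])
E
python3 -c "
from h import *
clips('w14')"
```

```text
t 36.0 tcp [ 0.5262 -0.1658  0.0624] hdg -179.43 open 0.123 F [ 0.3  0.2 -1.3] ff 88.3
blue [([210.3, 209.0], 32, [0.5073, -0.2232]), ([255.2, 211.4], 109, [0.5084, -0.201]), ([230.1, 232.8], 64, [0.5202, -0.2144]), ([238.4, 265.5], 106, [0.5389, -0.2114]), ([218.2, 278.1], 50, [0.5466, -0.2227]), ([259.7, 279.2], 134, [0.5471, -0.2006])]
green [([301.6, 209.9], 42, [0.5074, -0.1778]), ([346.2, 209.7], 52, [0.5071, -0.1556]), ([323.4, 258.0], 170, [0.5341, -0.1667]), ([323.0, 296.0], 161, [0.5572, -0.1667])]
red [([415.2, 213.0], 659, [0.5085, -0.1211]), ([630.5, 300.9], 1102, [0.5588, 0.001]), ([409.0, 280.8], 668, [0.5473, -0.1209])]
yellow [([506.9, 212.3], 569, [0.5077, -0.0754]), ([494.2, 280.4], 581, [0.5467, -0.0754])]
```

Request:
move_arm:
  moves:
    - [0.05,[0,0,0.007],[0,0,0]]
    - [0.05,[0,0,0.005],[0,0,0]]
    - [0.05,[0,0,0.003],[0,0,0]]
    - [0.05,[0,0,0.003],[0,0,0]]
    - [0.05,[0,0,0.003],[0,0,0]]
    - [0.05,[0,0,0.003],[0,0,0]]
    - [0.05,[0,0,0.002],[0,0,0]]
    - [0.05,[0,0,0.001],[0,0,0]]
    - [0.05,[0,0,0],[0,0,0]]
    - [0.05,[0,0,0],[0,0,0]]

```text
time: 36.88
eef_pos: [0.5271, -0.1656, 0.0383]
tcp_rot: [-0.005, 1.0, 0.0, 0.0]
contact_force: [-6.3, 6.2, 22.2]
opening: 0.118
finger_force: 92.9
```

Request:
move_arm:
  moves:
    - [0.05,[0,0,-0.002],[0,0,0]]
    - [0.3,[0,0,0],[0,0,0]]
    - [0.3,[0,0,0],[0,0,0]]
    - [0.3,[0,0,0],[0,0,0]]
    - [0.3,[0,0,0],[0,0,0]]
    - [0.3,[0,0,-0.02],[0,0,0]]
    - [0.3,[0,0,-0.03],[0,0,0]]
    - [0.3,[0,0,-0.04],[0,0,0]]
    - [0.3,[0,0,-0.03],[0,0,0]]
    - [0.3,[0,0,0],[0,0,0]]
  grip_force: 40

```text
time: 37.72
eef_pos: [0.5286, -0.1674, 0.1628]
tcp_rot: [-0.005, 1.0, -0.003, 0.005]
contact_force: [1.6, -1.1, 1.0]
opening: 0.298
finger_force: 0.0
```

```bash
python3 -c "
from h import *
c,im=snap('wrist','w15')
for k in ('blue','green','red'):
  for q,a in blobs(im,k,(180,130,500,230),20): print(k,q,a,unproj(c,q,.042)[0][:2].round(4))
plan([(.465,.267,.16,180.57)])"
```

```text
blue [281.8 159.3] 24 [ 0.5071 -0.2008]
blue [266.2 174.3] 50 [ 0.519  -0.2132]
blue [269.3 197.2] 61 [ 0.5376 -0.2115]
blue [283.6 208.2] 29 [ 0.5468 -0.2005]
green [327.  176.7] 94 [ 0.5204 -0.1663]
green [326.6 200.1] 87 [ 0.5396 -0.1664]
green [313.8 207.9] 22 [ 0.5463 -0.1765]
green [339.4 207.7] 27 [ 0.5459 -0.1562]
red [209.9 178.9] 1772 [ 0.5231 -0.257 ]
red [386.8 162.8] 224 [ 0.509 -0.121]
red [383.9 210.6] 245 [ 0.548  -0.1207]
t 37.77 tcp [ 0.5271 -0.1667  0.1596] hdg -179.44 open 0.299 F [ 1.   1.1 -0.6] ff 0.0
turn 1 x [-0.0035  0.0051 -0.0001]  shift 11 x [ 0.0053  0.0395 -0.    ]  total [ 5.780e-02  4.343e-01 -4.000e-04]
```

Green is seated at (0.530, -0.166). On to yellow.

Request:
move_arm:
  moves:
    - [0.45,[0.0053,0.0395,0],[-0.0035,0.0051,0]]
    - [0.45,[0.0053,0.0395,0],[0,0,0]]
    - [0.45,[0.0053,0.0395,0],[0,0,0]]
    - [0.45,[0.0053,0.0395,0],[0,0,0]]
    - [0.45,[0.0053,0.0395,0],[0,0,0]]
    - [0.45,[0.0053,0.0395,0],[0,0,0]]
    - [0.45,[0.0053,0.0395,0],[0,0,0]]
    - [0.45,[0.0053,0.0395,0],[0,0,0]]
    - [0.45,[0.0053,0.0395,0],[0,0,0]]
    - [0.45,[0.0053,0.0395,0],[0,0,0]]

```text
time: 38.6
eef_pos: [0.4663, 0.2301, 0.1549]
tcp_rot: [-0.005, 1.0, 0.001, -0.005]
contact_force: [1.2, 0.2, 0.4]
opening: 0.452
finger_force: 0.0
```

Request:
move_arm:
  moves:
    - [0.45,[0.0053,0.0395,0],[0,0,0]]
    - [0.45,[0,0,0],[0,0,0.12]]
    - [0.45,[0,0,0],[0,0,0.12]]
    - [0.45,[0,0,0],[0,0,0.12]]
    - [0.45,[0,0,0],[0,0,0.12]]
    - [0.45,[0,0,0],[0,0,0.12]]
    - [0.45,[0,0,0],[0,0,0.12]]
    - [0.45,[0,0,0],[0,0,0.12]]
    - [0.45,[0,0,0],[0,0,0.12]]
    - [0.45,[0,0,0],[0,0,0.12]]

```text
time: 39.43
eef_pos: [0.4612, 0.2675, 0.1548]
tcp_rot: [0.512, 0.859, -0.002, -0.005]
contact_force: [0.2, -0.2, 0.3]
opening: 0.454
finger_force: 0.0
```

Request:
move_arm:
  moves:
    - [0.45,[0,0,0],[0,0,0.12]]
    - [0.45,[0,0,0],[0,0,0.12]]
    - [0.45,[0,0,0],[0,0,0.12]]
    - [0.45,[0,0,0],[0,0,0.12]]
    - [0.45,[0,0,0],[0,0,0.12]]
    - [0.45,[0,0,0],[0,0,0.12]]
    - [0.45,[0,0,0],[0,0,0.12]]
    - [0.45,[0,0,0],[0,0,0.12]]
    - [0.45,[0,0,0],[0,0,0.12]]
    - [0.45,[0,0,0],[0,0,0.12]]

```text
time: 40.27
eef_pos: [0.4612, 0.2675, 0.1548]
tcp_rot: [0.908, 0.419, -0.005, -0.003]
contact_force: [-0.1, 0.5, -0.5]
opening: 0.454
finger_force: 0.0
```

Request:
move_arm:
  moves:
    - [0.45,[0,0,0],[0,0,0.12]]
    - [0.45,[0,0,0],[0,0,0.12]]
    - [0.45,[0,0,0],[0,0,0.12]]
    - [0.45,[0,0,0],[0,0,0.12]]
    - [0.45,[0,0,0],[0,0,0.12]]
    - [0.45,[0,0,0],[0,0,0.12]]
    - [0.45,[0,0,0],[0,0,0.12]]
    - [0.45,[0,0,0],[0,0,0.12]]
    - [0.45,[0,0,0],[0,0,0.01]]
    - [0.45,[0,0,0],[0,0,0]]

```text
time: 41.1
eef_pos: [0.4617, 0.2678, 0.1556]
tcp_rot: [0.999, -0.048, -0.005, -0.001]
contact_force: [-0.7, -0.2, 0.4]
opening: 0.454
finger_force: 0.0
```

Request:
move_arm:
  moves:
    - [0.45,[0,0,0],[0,0,0]]
    - [0.45,[0,0,0],[0,0,0]]
    - [0.45,[0,0,0],[0,0,0]]
    - [0.45,[0,0,0],[0,0,0]]
    - [0.45,[0,0,0],[0,0,0]]
    - [0.45,[0,0,0],[0,0,0]]
    - [0.45,[0,0,0],[0,0,0]]
    - [0.45,[0,0,0],[0,0,0]]
    - [0.45,[0,0,0],[0,0,0]]
    - [0.45,[0,0,0],[0,0,0]]

```text
time: 41.93
eef_pos: [0.4629, 0.2684, 0.1579]
tcp_rot: [0.999, -0.049, -0.003, -0.002]
contact_force: [0.1, 0.1, 0.0]
opening: 0.455
finger_force: 0.0
```

```bash
python3 -c "
from h import *
look(['yellow','red'],'w16');plan([(.465,.267,-.001,-5.7)])"
```

```text
t 41.93 tcp [0.4629 0.2684 0.1579] hdg -5.64 open 0.455 F [0.1 0.1 0. ] ff 0.0
yellow [320.5 164.2] 68 [0.4758 0.2693]
yellow [320.3 185.4] 62 [0.457  0.2714]
red [167.9 186.2] 90 [0.4694 0.4033]
red [173.2 206.4] 85 [0.4505 0.4031]
t 41.98 tcp [0.4629 0.2684 0.1579] hdg -5.64 open 0.447 F [ 0.1 -0.3 -0.6] ff 0.0
turn 1 x [-0.0029  0.0056  0.001 ]  shift 4 x [0.0005 0.0003 0.0397]  total [0.0022 0.0012 0.1589]
```

Request:
move_arm:
  moves:
    - [0.45,[0,0,0],[-0.003,0.0055,0.012]]
    - [0.45,[0.0025,-0.001,0.035],[0,0,0]]
    - [0.45,[0,0,0.035],[0,0,0]]
    - [0.45,[0,0,0.035],[0,0,0]]
    - [0.45,[0,0,0.03],[0,0,0]]
    - [0.45,[0,0,0.015],[0,0,0]]
    - [0.45,[0,0,0.009],[0,0,0]]
    - [0.45,[0,0,0],[0,0,0]]
    - [0.45,[0,0,0],[0,0,0]]
    - [0.45,[0,0,0],[0,0,0]]

```text
time: 42.82
eef_pos: [0.4661, 0.2694, -0.0006]
tcp_rot: [0.998, -0.055, 0.001, -0.0]
contact_force: [-0.1, 0.2, -0.3]
opening: 0.445
finger_force: 0.0
```

Request:
move_arm:
  moves:
    - [0.03,[0,0,0],[0,0,0]]
    - [0.03,[0,0,0],[0,0,0]]
    - [0.03,[0,0,0],[0,0,0]]
    - [0.03,[0,0,0],[0,0,0]]
    - [0.03,[0,0,0],[0,0,0]]
    - [0.03,[0,0,0],[0,0,0]]
    - [0.03,[0,0,0],[0,0,0]]
    - [0.03,[0,0,0],[0,0,0]]
    - [0.03,[0,0,0],[0,0,0]]
    - [0.03,[0,0,0],[0,0,0]]
  grip_force: 40

```text
time: 43.65
eef_pos: [0.467, 0.2695, 0.0005]
tcp_rot: [0.998, -0.055, 0.001, -0.0]
contact_force: [-0.5, -1.1, 4.6]
opening: 0.106
finger_force: 39.6
```

```bash
python3 -c "
from h import *
held('yellow','w17');plan([])"
```

```text
held yellow [323.6 258.5] 177 tool xyz [ 0.0075  0.0008 -0.0035]
held yellow [323.4 296.1] 155 tool xyz [-0.0118  0.0007 -0.0035]
t 43.7 tcp [0.467  0.2695 0.0005] hdg -6.32 open 0.108 F [-0.2 -0.6  5.4] ff 39.6
```

Request:
move_arm:
  moves:
    - [0.03,[0,0,0],[0,0,0]]
    - [0.03,[0,0,0],[0,0,0]]
    - [0.03,[0,0,-0.005],[0,0,0]]
    - [0.03,[0,0,-0.015],[0,0,0]]
    - [0.03,[0,0,-0.025],[0,0,0]]
    - [0.03,[0,0,-0.03],[0,0,0]]
    - [0.03,[0,0,-0.03],[0,0,0]]
    - [0.03,[0,0,-0.03],[0,0,0]]
    - [0.03,[0,0,-0.015],[0,0,-0.022]]
    - [0.03,[0,0,0],[0,0,-0.12]]
  grip_force: 90

```text
time: 44.53
eef_pos: [0.4681, 0.2702, 0.1542]
tcp_rot: [1.0, 0.017, 0.004, -0.001]
contact_force: [0.1, 0.5, -0.6]
opening: 0.083
finger_force: 88.2
```

Request:
move_arm:
  moves:
    - [0.03,[0,0,0],[0,0,-0.12]]
    - [0.03,[0,0,0],[0,0,-0.12]]
    - [0.03,[0,0,0],[0,0,-0.12]]
    - [0.03,[0,0,0],[0,0,-0.12]]
    - [0.03,[0,0,0],[0,0,-0.12]]
    - [0.03,[0,0,0],[0,0,-0.12]]
    - [0.03,[0,0,0],[0,0,-0.12]]
    - [0.03,[0,0,0],[0,0,-0.12]]
    - [0.03,[0,0,0],[0,0,-0.12]]
    - [0.03,[0,0,0],[0,0,-0.12]]

```text
time: 45.37
eef_pos: [0.4651, 0.269, 0.1487]
tcp_rot: [0.815, 0.58, -0.0, -0.0]
contact_force: [-0.1, -0.2, 0.4]
opening: 0.083
finger_force: 88.2
```

Request:
move_arm:
  moves:
    - [0.03,[0,0,0],[0,0,-0.12]]
    - [0.03,[0,0,0],[0,0,-0.12]]
    - [0.03,[0,0,0],[0,0,-0.12]]
    - [0.03,[0,0,0],[0,0,-0.12]]
    - [0.03,[0,0,0],[0,0,-0.12]]
    - [0.03,[0,0,0],[0,0,-0.12]]
    - [0.03,[0,0,0],[0,0,-0.12]]
    - [0.03,[0,0,0],[0,0,-0.12]]
    - [0.03,[0,0,0],[0,0,-0.12]]
    - [0.03,[0,0,0],[0,0,-0.12]]

```text
time: 46.2
eef_pos: [0.4651, 0.269, 0.1487]
tcp_rot: [0.345, 0.939, -0.0, -0.0]
contact_force: [-0.2, 0.7, -0.8]
opening: 0.085
finger_force: 88.2
```

Request:
move_arm:
  moves:
    - [0.03,[0,0,0],[0,0,-0.12]]
    - [0.03,[0,0,0],[0,0,-0.12]]
    - [0.03,[0,0,0],[0,0,-0.12]]
    - [0.03,[0,0,0],[0,0,-0.12]]
    - [0.03,[0,0,0],[0,0,-0.12]]
    - [0.03,[0,0,0],[0,0,-0.12]]
    - [0.03,[0,0,0],[0,0,0]]
    - [0.03,[0,0,0],[0,0,0]]
    - [0.03,[0,0,0],[0,0,0]]
    - [0.03,[0,0,0],[0,0,0]]

```text
time: 47.03
eef_pos: [0.4654, 0.2691, 0.1488]
tcp_rot: [-0.004, 1.0, -0.0, -0.0]
contact_force: [0.4, -1.0, -0.4]
opening: 0.084
finger_force: 88.3
```

```bash
python3 -c "
from h import *
held('yellow','w18');plan([(.5255,-.0747,.15,180.57)])"
```

```text
held yellow [323.2 258. ] 130 tool xyz [ 0.0061 -0.001  -0.0035]
held yellow [323.4 296. ] 111 tool xyz [-0.0134 -0.001  -0.0035]
t 47.08 tcp [0.4655 0.2691 0.1488] hdg -179.51 open 0.083 F [-0.5  0.7 -0.4] ff 88.3
turn 0 x [-0.0001 -0.0002 -0.0014]  shift 9 x [-0.0063 -0.0383 -0.0001]  total [-0.0566 -0.3444 -0.0012]
```

Request:
move_arm:
  moves:
    - [0.03,[-0.0063,-0.0383,0],[0,0,0]]
    - [0.03,[-0.0063,-0.0383,0],[0,0,0]]
    - [0.03,[-0.0063,-0.0383,0],[0,0,0]]
    - [0.03,[-0.0063,-0.0383,0],[0,0,0]]
    - [0.03,[-0.0063,-0.0383,0],[0,0,0]]
    - [0.03,[-0.0063,-0.0383,0],[0,0,0]]
    - [0.03,[-0.0063,-0.0383,0],[0,0,0]]
    - [0.03,[-0.0063,-0.0383,0],[0,0,0]]
    - [0.03,[-0.0063,-0.0383,0],[0,0,0]]
    - [0.03,[0,0,0],[0,0,0]]

```text
time: 47.92
eef_pos: [0.527, -0.0811, 0.1497]
tcp_rot: [-0.001, 1.0, -0.002, 0.001]
contact_force: [0.2, -0.1, -1.0]
opening: 0.08
finger_force: 88.4
```

Request:
move_arm:
  moves:
    - [0.03,[0,0,0.03],[0,0,0]]
    - [0.03,[0,0,0.03],[0,0,0]]
    - [0.03,[0,0,0.02],[0,0,0]]
    - [0.03,[0,0,0.008],[0,0,0]]
    - [0.03,[0,0,0],[0,0,0]]
    - [0.03,[0,0,0],[0,0,0]]
    - [0.03,[0,0,0],[0,0,0]]
    - [0.03,[0,0,0],[0,0,0]]
    - [0.03,[0,0,0],[0,0,0]]
    - [0.03,[0,0,0],[0,0,0]]

```text
time: 48.75
eef_pos: [0.5264, -0.0752, 0.062]
tcp_rot: [-0.005, 1.0, -0.0, 0.001]
contact_force: [-0.3, -1.1, -1.2]
opening: 0.08
finger_force: 88.4
```

```bash
python3 -c "
from h import *
clips('w19')"
```

```text
t 48.75 tcp [ 0.5264 -0.0752  0.062 ] hdg -179.43 open 0.08 F [-0.3 -1.1 -1.2] ff 88.4
blue []
green [([164.5, 209.0], 121, [0.5076, -0.1552]), ([155.0, 235.4], 77, [0.522, -0.162]), ([158.7, 267.6], 125, [0.5406, -0.1627]), ([174.4, 277.4], 150, [0.5464, -0.1552])]
red [([235.9, 211.1], 646, [0.5084, -0.1198]), ([242.3, 279.6], 667, [0.5474, -0.1192])]
yellow [([344.7, 207.6], 75, [0.506, -0.0658]), ([323.6, 258.1], 116, [0.5342, -0.076]), ([323.4, 295.9], 114, [0.5571, -0.0759])]
```

Request:
move_arm:
  moves:
    - [0.03,[0,0.0018,0.005],[0,0,0]]
    - [0.03,[0,0,0],[0,0,0]]
    - [0.03,[0,0,0],[0,0,0]]
    - [0.03,[0,0,0],[0,0,0]]
    - [0.03,[0,0,0],[0,0,0]]
    - [0.03,[0,0,0],[0,0,0]]
    - [0.03,[0,0,0],[0,0,0]]
    - [0.03,[0,0,0],[0,0,0]]
    - [0.03,[0,0,0],[0,0,0]]
    - [0.03,[0,0,0],[0,0,0]]

```text
time: 49.63
eef_pos: [0.5256, -0.0732, 0.0559]
tcp_rot: [-0.005, 1.0, -0.0, -0.0]
contact_force: [-0.0, -0.2, 0.2]
opening: 0.085
finger_force: 88.4
```

```bash
python3 -c "
from h import *
plan([]);c,im=snap('wrist','w20')
print([(q.tolist(),a) for q,a in blobs(im,'yellow',(250,180,400,330),5)])"
```

```text
t 49.63 tcp [ 0.5256 -0.0732  0.0559] hdg -179.44 open 0.085 F [-0.  -0.2  0.2] ff 88.4
[([303.1, 213.7], 69), ([342.5, 213.4], 66), ([323.4, 258.0], 115), ([323.5, 296.0], 112)]
```

Request:
move_arm:
  moves:
    - [0.03,[0,0,0.005],[0,0,0]]
    - [0.03,[0,0,0.003],[0,0,0]]
    - [0.03,[0,0,0.003],[0,0,0]]
    - [0.03,[0,0,0.003],[0,0,0]]
    - [0.03,[0,0,0.003],[0,0,0]]
    - [0.03,[0,0,0.002],[0,0,0]]
    - [0.03,[0,0,0.001],[0,0,0]]
    - [0.03,[0,0,0],[0,0,0]]
    - [0.03,[0,0,0],[0,0,0]]
    - [0.03,[0,0,0],[0,0,0]]

```text
time: 50.52
eef_pos: [0.5274, -0.0738, 0.0395]
tcp_rot: [-0.005, 1.0, -0.001, 0.001]
contact_force: [-6.3, 1.0, 18.1]
opening: 0.048
finger_force: 56.2
```

```bash
python3 -c "
from h import *
plan([]);c,im=snap('wrist','w21')
print([(q.tolist(),a) for q,a in blobs(im,'yellow',(250,180,400,330),5)])
cv2.imwrite('pics/w21c.png',cv2.resize(im[150:350,220:440],None,fx=2.7,fy=2.7))"
```

```text
t 50.52 tcp [ 0.5274 -0.0738  0.0395] hdg -179.43 open 0.048 F [-6.3  1.  18.1] ff 56.2
[([305.4, 223.1], 144), ([340.6, 224.6], 188), ([323.2, 285.7], 106), ([323.5, 322.0], 109)]
```

View pics/w21c.png

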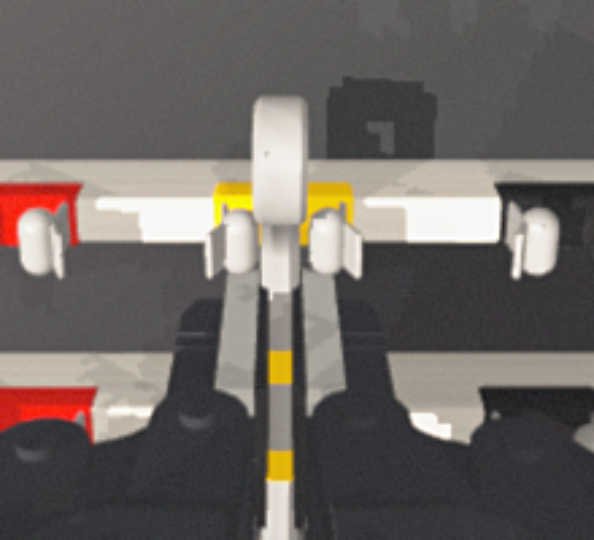

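The grip slackened: the yellow spanner rolled onto its edge in the fingers (its ring is seen edge-on at (280,160)) and slid about 14 mm back. I'll take it out, lay it on the bench and regrasp.

Request:
move_arm:
  moves:
    - [0,[0,0,0],[0,0,0]]
    - [0,[0,0,0],[0,0,0]]
    - [0,[0,0,-0.003],[0,0,0]]
    - [0,[0,0,-0.005],[0,0,0]]
    - [0,[0,0,-0.01],[0,0,0]]
    - [0,[0,0,-0.02],[0,0,0]]
    - [0,[0,0,-0.03],[0,0,0]]
    - [0,[0,0,-0.03],[0,0,0]]
    - [0,[0,0,-0.02],[0,0,0]]
    - [0,[0,0,0],[0,0,0]]
  grip_force: 70

```text
time: 51.4
eef_pos: [0.5285, -0.0741, 0.1594]
tcp_rot: [-0.005, 1.0, -0.002, 0.004]
contact_force: [-0.2, -0.3, -0.4]
opening: 0.03
finger_force: 75.9
```

```bash
python3 -c "
from h import *
plan([(.46,.2,.15,180.57)]);c,im=snap('wrist','w22')
print([(q.tolist(),a) for q,a in blobs(im,'yellow',(100,100,500,360),5)])
cv2.imwrite('pics/w22c.png',cv2.resize(im[150:350,220:440],None,fx=2.7,fy=2.7))"
```

```text
t 51.4 tcp [ 0.5285 -0.0741  0.1594] hdg -179.42 open 0.03 F [-0.2 -0.3 -0.4] ff 75.9
turn 1 x [-0.0033  0.0087  0.0001]  shift 7 x [0.0094 0.0393 0.0013]  total [0.0658 0.2748 0.0094]
[([325.2, 162.5], 196), ([311.5, 210.3], 15), ([336.4, 209.0], 21), ([323.3, 285.7], 84), ([323.5, 321.5], 80)]
```

Request:
move_arm:
  moves:
    - [0,[0.0094,0.0393,0.001],[-0.003,0.006,0]]
    - [0,[0.0094,0.0393,0.001],[0,0,0]]
    - [0,[0.0094,0.0393,0.001],[0,0,0]]
    - [0,[0.0094,0.0393,0.001],[0,0,0]]
    - [0,[0.0094,0.0393,0.001],[0,0,0]]
    - [0,[0.0094,0.0393,0.001],[0,0,0]]
    - [0,[0.0094,0.0393,0.001],[0,0,0]]
    - [0,[0,0,0.03],[0,0,0]]
    - [0,[0,0,0.04],[0,0,0]]
    - [0,[0,0,0.04],[0,0,0]]

```text
time: 52.28
eef_pos: [0.4554, 0.2026, 0.036]
tcp_rot: [-0.006, 1.0, 0.001, -0.003]
contact_force: [0.4, 0.8, -0.3]
opening: 0.032
finger_force: 75.9
```

Request:
move_arm:
  moves:
    - [0,[0,0,0.01],[0,0,0]]
    - [0,[0,0,0.002],[0,0,0]]
    - [0,[0,0,0.002],[0,0,0]]
    - [0,[0,0,0.002],[0,0,0]]
    - [0,[0,0,0.002],[0,0,0]]
    - [0,[0,0,0.002],[0,0,0]]
    - [0,[0,0,0],[0,0,0]]
    - [0,[0,0,0],[0,0,0]]
    - [0,[0,0,0],[0,0,0]]
    - [0,[0,0,0],[0,0,0]]

```text
time: 53.12
eef_pos: [0.4565, 0.2016, 0.0183]
tcp_rot: [-0.005, 1.0, 0.001, -0.003]
contact_force: [-0.2, -0.2, -0.4]
opening: 0.034
finger_force: 75.9
```

Request:
move_arm:
  moves:
    - [0,[0,0,0.0015],[0,0,0]]
    - [0,[0,0,0.0015],[0,0,0]]
    - [0,[0,0,0.0015],[0,0,0]]
    - [0,[0,0,0.0015],[0,0,0]]
    - [0,[0,0,0],[0,0,0]]
    - [0,[0,0,0],[0,0,0]]
    - [0,[0,0,0],[0,0,0]]
    - [0,[0,0,0],[0,0,0]]
    - [0,[0,0,0],[0,0,0]]
    - [0,[0,0,0],[0,0,0]]

```text
time: 53.95
eef_pos: [0.4563, 0.2017, 0.012]
tcp_rot: [-0.005, 1.0, 0.001, -0.003]
contact_force: [-1.3, 0.3, -0.3]
opening: 0.034
finger_force: 75.9
```

Request:
move_arm:
  moves:
    - [0,[0,0,0.0015],[0,0,0]]
    - [0,[0,0,0.0015],[0,0,0]]
    - [0,[0,0,0.0015],[0,0,0]]
    - [0,[0,0,0],[0,0,0]]
    - [0,[0,0,0],[0,0,0]]
    - [0,[0,0,0],[0,0,0]]
    - [0,[0,0,0],[0,0,0]]
    - [0,[0,0,0],[0,0,0]]
    - [0,[0,0,0],[0,0,0]]
    - [0,[0,0,0],[0,0,0]]

```text
time: 54.78
eef_pos: [0.4562, 0.2018, 0.0083]
tcp_rot: [-0.005, 1.0, 0.001, -0.003]
contact_force: [-4.3, -0.8, 8.1]
opening: 0.033
finger_force: 77.0
```

Request:
move_arm:
  moves:
    - [0.45,[0,0,0],[0,0,0]]
    - [0.45,[0,0,0],[0,0,0]]
    - [0.45,[0,0,0],[0,0,0]]
    - [0.45,[0,0,0],[0,0,0]]
    - [0.45,[0,0,0],[0,0,0]]
    - [0.45,[0,0,0],[0,0,0]]
    - [0.45,[0,0,0],[0,0,0]]
    - [0.45,[0,0,0],[0,0,0]]
    - [0.45,[0,0,0],[0,0,0]]
    - [0.45,[0,0,0],[0,0,0]]
  grip_force: 40

```text
time: 55.62
eef_pos: [0.4562, 0.2017, 0.0074]
tcp_rot: [-0.005, 1.0, 0.001, -0.003]
contact_force: [0.5, -0.5, 0.3]
opening: 0.452
finger_force: 0.0
```

```bash
python3 -c "
from h import *
c,im=look(['yellow'],'w23');
h=cv2.cvtColor(im,cv2.COLOR_BGR2HSV);m=((h[...,0]>=22)&(h[...,0]<=34)&(h[...,1]>110)&(h[...,2]>80)).astype(np.uint8)
print([s for s in cv2.connectedComponentsWithStats(m)[2][1:].tolist() if s[4]>20])"
```

```text
t 55.62 tcp [0.4562 0.2017 0.0074] hdg -179.43 open 0.452 F [ 0.5 -0.5  0.3] ff 0.0
yellow [323.7 282.9] 184 [0.4651 0.2009]
yellow [323.9 320.8] 160 [0.486  0.2012]
[[316, 274, 16, 16, 184], [317, 315, 15, 13, 160]]
```

```bash
python3 -c "
from h import *
for f in ('w17','w18','w20','w21','w22','w23'):
    im=cv2.imread(f'pics/{f}.png');h=cv2.cvtColor(im,cv2.COLOR_BGR2HSV);m=((h[...,0]>=22)&(h[...,0]<=34)&(h[...,1]>110)&(h[...,2]>80)).astype(np.uint8)
    print(f,[s for s in cv2.connectedComponentsWithStats(m)[2][1:].tolist() if s[4]>20 and 310<s[0]<325])"
```

```text
w17 [[313, 254, 22, 9, 177], [313, 292, 22, 9, 155]]
w18 [[315, 254, 17, 9, 130], [316, 293, 16, 7, 111]]
w20 [[315, 254, 17, 9, 115], [316, 293, 16, 7, 112]]
w21 [[319, 280, 10, 12, 106], [319, 317, 10, 11, 109]]
w22 [[320, 280, 8, 12, 84], [320, 317, 8, 10, 80]]
w23 [[316, 274, 16, 16, 184], [317, 315, 15, 13, 160]]
```

View pics/w23.png

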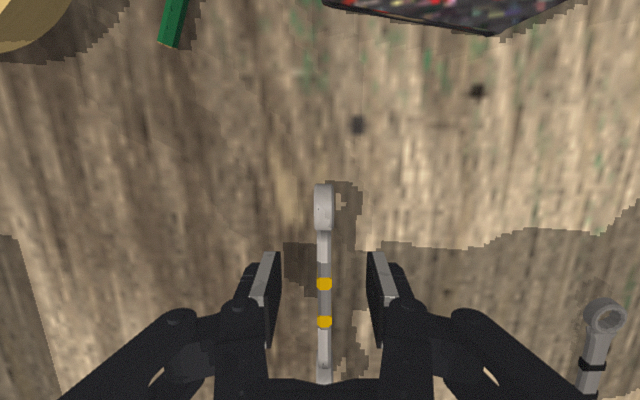

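It is standing on edge (bands at (324,283) and (324,321)). I'll tip it over by pushing sideways above mid-height.

Request:
move_arm:
  moves:
    - [0.45,[0,0,-0.001],[0,0,0]]
    - [0.45,[0,0.004,0],[0,0,0]]
    - [0.45,[0,0.004,0],[0,0,0]]
    - [0.45,[0,0.004,0],[0,0,0]]
    - [0.45,[0,0.004,0],[0,0,0]]
    - [0.45,[0,0.004,0],[0,0,0]]
    - [0.45,[0,0.004,0],[0,0,0]]
    - [0.45,[0,0,0],[0,0,0]]
    - [0.45,[0,0,-0.03],[0,0,0]]
    - [0.45,[0,0,-0.04],[0,0,0]]

```text
time: 56.5
eef_pos: [0.4526, 0.2247, 0.0749]
tcp_rot: [-0.005, 1.0, 0.0, -0.008]
contact_force: [1.2, 0.5, 0.6]
opening: 0.452
finger_force: 0.0
```

Request:
move_arm:
  moves:
    - [0.45,[0,0,-0.04],[0,0,0]]
    - [0.45,[0,0,-0.04],[0,0,0]]
    - [0.45,[0,0,0],[0,0,0]]
    - [0.45,[0,0,0],[0,0,0]]
    - [0.45,[0,0,0],[0,0,0]]
    - [0.45,[0,0,0],[0,0,0]]
    - [0.45,[0,0,0],[0,0,0]]
    - [0.45,[0,0,0],[0,0,0]]
    - [0.45,[0,0,0],[0,0,0]]
    - [0.45,[0,0,0],[0,0,0]]

```text
time: 57.33
eef_pos: [0.4565, 0.2251, 0.1576]
tcp_rot: [-0.005, 1.0, 0.001, -0.004]
contact_force: [-0.8, -0.2, 0.5]
opening: 0.449
finger_force: 0.0
```

```bash
python3 -c "
from h import *
c,im=look(['yellow'],'w24');
h=cv2.cvtColor(im,cv2.COLOR_BGR2HSV);m=((h[...,0]>=22)&(h[...,0]<=34)&(h[...,1]>110)&(h[...,2]>80)).astype(np.uint8)
print([s for s in cv2.connectedComponentsWithStats(m)[2][1:].tolist() if s[4]>20])"
```

```text
t 57.33 tcp [0.4565 0.2251 0.1576] hdg -179.43 open 0.449 F [-0.8 -0.2  0.5] ff 0.0
yellow [314.7 182.2] 66 [0.4592 0.2171]
yellow [315.5 202.8] 65 [0.478  0.2179]
[[308, 179, 14, 7, 66], [309, 200, 14, 6, 65]]
```

```bash
python3 -c "
from h import *
plan([(.4697,.2187,-.001,182.4)])"
```

```text
t 57.38 tcp [0.4567 0.2252 0.1579] hdg -179.43 open 0.448 F [ 0.4 -0.2  0.5] ff 0.0
turn 1 x [ 0.0028 -0.0071 -0.032 ]  shift 4 x [-0.0032 -0.0018  0.0397]  total [-0.0127 -0.007   0.1589]
```

Request:
move_arm:
  moves:
    - [0.45,[0,0,0],[0.0028,-0.007,-0.032]]
    - [0.45,[-0.0127,-0.007,0.03],[0,0,0]]
    - [0.45,[0,0,0.035],[0,0,0]]
    - [0.45,[0,0,0.035],[0,0,0]]
    - [0.45,[0,0,0.03],[0,0,0]]
    - [0.45,[0,0,0.02],[0,0,0]]
    - [0.45,[0,0,0.009],[0,0,0]]
    - [0.45,[0,0,0],[0,0,0]]
    - [0.45,[0,0,0],[0,0,0]]
    - [0.45,[0,0,0],[0,0,0]]

```text
time: 58.22
eef_pos: [0.4707, 0.219, 0.0]
tcp_rot: [-0.021, 1.0, 0.0, 0.001]
contact_force: [0.4, 0.2, 0.3]
opening: 0.451
finger_force: 0.0
```

Request:
move_arm:
  moves:
    - [0.03,[0,0,0],[0,0,0]]
    - [0.03,[0,0,0],[0,0,0]]
    - [0.03,[0,0,0],[0,0,0]]
    - [0.03,[0,0,0],[0,0,0]]
    - [0.03,[0,0,0],[0,0,0]]
    - [0.03,[0,0,0],[0,0,0]]
    - [0.03,[0,0,0],[0,0,0]]
    - [0.03,[0,0,0],[0,0,0]]
    - [0.03,[0,0,0],[0,0,0]]
    - [0.03,[0,0,0],[0,0,0]]
  grip_force: 40

```text
time: 59.05
eef_pos: [0.471, 0.219, 0.0005]
tcp_rot: [-0.021, 1.0, 0.0, 0.001]
contact_force: [-0.8, -0.9, 6.0]
opening: 0.108
finger_force: 39.7
```

```bash
python3 -c "
from h import *
held('yellow','w25');plan([])"
```

```text
held yellow [323.3 249.2] 223 tool xyz [ 0.0104 -0.001  -0.0035]
held yellow [323.4 288. ] 153 tool xyz [-0.0091 -0.001  -0.0035]
t 59.1 tcp [0.471  0.219  0.0005] hdg -177.59 open 0.109 F [-1.3 -0.   6.5] ff 39.7
```

Request:
move_arm:
  moves:
    - [0.03,[0,0,0],[0,0,0]]
    - [0.03,[0,0,0],[0,0,0]]
    - [0.03,[0,0,-0.005],[0,0,0]]
    - [0.03,[0,0,-0.015],[0,0,0]]
    - [0.03,[0,0,-0.025],[0,0,0]]
    - [0.03,[0,0,-0.03],[0,0,0]]
    - [0.03,[0,0,-0.03],[0,0,0]]
    - [0.03,[0,0,-0.03],[0,0,0]]
    - [0.03,[0,0,-0.015],[0,0,0.032]]
    - [0.03,[0,0,0],[0,0,0]]
  grip_force: 70

```text
time: 59.93
eef_pos: [0.4722, 0.2194, 0.1539]
tcp_rot: [-0.005, 1.0, 0.001, 0.004]
contact_force: [-0.3, -0.0, -0.4]
opening: 0.093
finger_force: 68.5
```

```bash
python3 -c "
from h import *
plan([(.529,-.0733,.15,180.57)])"
```

```text
t 59.93 tcp [0.4722 0.2194 0.1539] hdg -179.46 open 0.093 F [-0.3 -0.  -0.4] ff 68.5
turn 1 x [ 0.0022  0.0089 -0.0005]  shift 8 x [-0.0067 -0.0367  0.0005]  total [-0.0539 -0.2933  0.0039]
```

Request:
move_arm:
  moves:
    - [0.03,[-0.0073,-0.0366,0],[0,0,0]]
    - [0.03,[-0.0073,-0.0366,0],[0,0,0]]
    - [0.03,[-0.0073,-0.0366,0],[0,0,0]]
    - [0.03,[-0.0073,-0.0366,0],[0,0,0]]
    - [0.03,[-0.0073,-0.0366,0],[0,0,0]]
    - [0.03,[-0.0073,-0.0366,0],[0,0,0]]
    - [0.03,[-0.0073,-0.0366,0],[0,0,0]]
    - [0.03,[-0.0073,-0.0366,0],[0,0,0]]
    - [0.03,[0,0,0],[0,0,0]]
    - [0.03,[0,0,0],[0,0,0]]

```text
time: 60.77
eef_pos: [0.5302, -0.0749, 0.1474]
tcp_rot: [-0.003, 1.0, 0.001, -0.001]
contact_force: [0.2, -0.2, 0.1]
opening: 0.094
finger_force: 68.6
```

Request:
move_arm:
  moves:
    - [0.03,[0,0,0.03],[0,0,0]]
    - [0.03,[0,0,0.03],[0,0,0]]
    - [0.03,[0,0,0.025],[0,0,0]]
    - [0.03,[0,0,0.008],[0,0,0]]
    - [0.03,[0,0,0],[0,0,0]]
    - [0.03,[0,0,0],[0,0,0]]
    - [0.03,[0,0,0],[0,0,0]]
    - [0.03,[0,0,0],[0,0,0]]
    - [0.03,[0,0,0],[0,0,0]]
    - [0.03,[0,0,0],[0,0,0]]

```text
time: 61.6
eef_pos: [0.5321, -0.0736, 0.0578]
tcp_rot: [-0.005, 1.0, -0.0, 0.002]
contact_force: [-0.2, -0.8, -0.2]
opening: 0.09
finger_force: 68.6
```

```bash
python3 -c "
from h import *
plan([]);c,im=snap('wrist','w26')
print([(q.tolist(),a) for q,a in blobs(im,'yellow',(250,180,400,330),5)])"
```

```text
t 61.6 tcp [ 0.5321 -0.0736  0.0578] hdg -179.42 open 0.09 F [-0.2 -0.8 -0.2] ff 68.6
[([303.3, 200.6], 57), ([343.9, 199.6], 55), ([323.1, 248.8], 228), ([323.4, 287.9], 128)]
```

Request:
move_arm:
  moves:
    - [0.03,[0.0035,0,0.004],[0,0,0]]
    - [0.03,[0,0,0.003],[0,0,0]]
    - [0.03,[0,0,0.003],[0,0,0]]
    - [0.03,[0,0,0.003],[0,0,0]]
    - [0.03,[0,0,0.003],[0,0,0]]
    - [0.03,[0,0,0.003],[0,0,0]]
    - [0.03,[0,0,0.002],[0,0,0]]
    - [0.03,[0,0,0.001],[0,0,0]]
    - [0.03,[0,0,0],[0,0,0]]
    - [0.03,[0,0,0],[0,0,0]]

```text
time: 62.48
eef_pos: [0.5276, -0.0734, 0.0382]
tcp_rot: [-0.006, 1.0, 0.0, -0.002]
contact_force: [-11.1, 3.5, 26.0]
opening: 0.091
finger_force: 72.3
```

```bash
python3 -c "
from h import *
plan([]);c,im=snap('wrist','w27')
print([(q.tolist(),a) for q,a in blobs(im,'yellow',(250,180,400,330),5)])"
```

```text
t 62.48 tcp [ 0.5276 -0.0734  0.0382] hdg -179.37 open 0.091 F [-11.1   3.5  26. ] ff 72.3
[([302.8, 224.2], 118), ([343.8, 223.6], 107), ([323.4, 249.7], 176), ([323.4, 288.0], 128)]
```

Request:
move_arm:
  moves:
    - [0.03,[0,0,-0.002],[0,0,0]]
    - [0.28,[0,0,0],[0,0,0]]
    - [0.28,[0,0,0],[0,0,0]]
    - [0.28,[0,0,0],[0,0,0]]
    - [0.28,[0,0,0],[0,0,0]]
    - [0.28,[0,0,-0.02],[0,0,0]]
    - [0.28,[0,0,-0.03],[0,0,0]]
    - [0.28,[0,0,-0.04],[0,0,0]]
    - [0.28,[0,0,-0.03],[0,0,0]]
    - [0.28,[0,0,0],[0,0,0]]
  grip_force: 40

```text
time: 63.37
eef_pos: [0.532, -0.0749, 0.1639]
tcp_rot: [-0.005, 1.0, -0.002, 0.007]
contact_force: [0.5, -0.2, 1.7]
opening: 0.281
finger_force: 0.0
```

```bash
python3 -c "
from h import *
c,im=snap('wrist','w28')
for k in ('green','yellow','red'):
  for q,a in blobs(im,k,(180,130,500,230),20): print(k,q,a,unproj(c,q,.042)[0][:2].round(4))
plan([(.461,.404,.16,180.57)])"
```

```text
green [221.  154.7] 26 [ 0.5081 -0.1543]
green [206.5 170.4] 94 [ 0.5205 -0.1665]
green [209.5 193.3] 96 [ 0.5391 -0.166 ]
green [225.1 203. ] 37 [ 0.5472 -0.1544]
yellow [325.9 167.3] 74 [ 0.5171 -0.0745]
yellow [326.  190.8] 81 [ 0.5361 -0.0743]
yellow [314.9 201.9] 27 [ 0.5455 -0.083 ]
yellow [336.8 201.6] 23 [ 0.5451 -0.0656]
red [443.  178.3] 1821 [0.525  0.0162]
red [266.9 155.9] 245 [ 0.5087 -0.1195]
red [269.7 203.9] 257 [ 0.5476 -0.1189]
t 63.42 tcp [ 0.5304 -0.0744  0.1607] hdg -179.43 open 0.279 F [ 0.2  0.3 -0.6] ff 0.0
turn 1 x [-0.0027  0.0092 -0.    ]  shift 12 x [0.0054 0.0399 0.0001]  total [0.0646 0.4791 0.0007]
```

Yellow is home. Now red.

Request:
move_arm:
  moves:
    - [0.45,[0.0054,0.0399,0],[-0.0027,0.007,0]]
    - [0.45,[0.0054,0.0399,0],[0,0,0]]
    - [0.45,[0.0054,0.0399,0],[0,0,0]]
    - [0.45,[0.0054,0.0399,0],[0,0,0]]
    - [0.45,[0.0054,0.0399,0],[0,0,0]]
    - [0.45,[0.0054,0.0399,0],[0,0,0]]
    - [0.45,[0.0054,0.0399,0],[0,0,0]]
    - [0.45,[0.0054,0.0399,0],[0,0,0]]
    - [0.45,[0.0054,0.0399,0],[0,0,0]]
    - [0.45,[0.0054,0.0399,0],[0,0,0]]

```text
time: 64.25
eef_pos: [0.468, 0.3264, 0.1555]
tcp_rot: [-0.005, 1.0, 0.001, -0.005]
contact_force: [1.3, -0.1, 0.1]
opening: 0.45
finger_force: 0.0
```

Request:
move_arm:
  moves:
    - [0.45,[0.0054,0.0399,0],[0,0,0]]
    - [0.45,[0.0054,0.0399,0],[0,0,0]]
    - [0.45,[0,0,0],[0,0,0]]
    - [0.45,[0,0,0],[0,0,0]]
    - [0.45,[0,0,0],[0,0,0]]
    - [0.45,[0,0,0],[0,0,0]]
    - [0.45,[0,0,0],[0,0,0]]
    - [0.45,[0,0,0],[0,0,0]]
    - [0.45,[0,0,0],[0,0,0]]
    - [0.45,[0,0,0],[0,0,0]]

```text
time: 65.08
eef_pos: [0.4585, 0.404, 0.1583]
tcp_rot: [-0.004, 1.0, 0.001, -0.003]
contact_force: [0.4, 0.2, 0.1]
opening: 0.448
finger_force: 0.0
```

```bash
cat >> h.py <<'E'
def target(col,f,P=None):
    """bands -> grasp target, with the seen bias (+1.2 mm tool y, -1.4 mm tool x)"""
    c,im=snap('wrist',f);M=R.from_quat(get_state()['tcp_rot']).as_matrix()
    b=P if P is not None else [unproj(c,q,.007)[0] for q,a in blobs(im,col,(150,60,500,300),25)]
    print(col,np.round(b,4).tolist())
    if len(b)!=2:return
    b=sorted(b,key=lambda p:p[0]);d=b[1]-b[0];h=np.degrees(np.arctan2(d[1],d[0]))+180
    m=(b[0]+b[1])/2+M[:,1]*.0012-M[:,0]*.0014;print('mid',m.round(4),'hdg',h.round(2));plan([(m[0],m[1],-.001,h)])
E
python3 -c "
from h import *
target('red','w29')"
```

```text
red [[0.4496, 0.4047, 0.007], [0.4685, 0.4045, 0.007]]
mid [0.4605 0.4058 0.007 ] hdg 179.46
t 65.13 tcp [0.4584 0.4042 0.1583] hdg -179.48 open 0.449 F [0.3 1.  0.5] ff 0.0
turn 1 x [ 0.003  -0.0059  0.0185]  shift 4 x [-0.0005  0.0004  0.0398]  total [-0.002   0.0017  0.1593]
```

Request:
move_arm:
  moves:
    - [0.45,[0,0,0],[0.003,-0.0059,0.0185]]
    - [0.45,[-0.002,0.0017,0.03],[0,0,0]]
    - [0.45,[0,0,0.035],[0,0,0]]
    - [0.45,[0,0,0.035],[0,0,0]]
    - [0.45,[0,0,0.03],[0,0,0]]
    - [0.45,[0,0,0.02],[0,0,0]]
    - [0.45,[0,0,0.0095],[0,0,0]]
    - [0.45,[0,0,0],[0,0,0]]
    - [0.45,[0,0,0],[0,0,0]]
    - [0.45,[0,0,0],[0,0,0]]

```text
time: 65.97
eef_pos: [0.4606, 0.4067, -0.0008]
tcp_rot: [0.004, 1.0, 0.0, 0.0]
contact_force: [0.1, 0.2, -0.9]
opening: 0.449
finger_force: 0.0
```

Request:
move_arm:
  moves:
    - [0.03,[0,0,0],[0,0,0]]
    - [0.03,[0,0,0],[0,0,0]]
    - [0.03,[0,0,0],[0,0,0]]
    - [0.03,[0,0,0],[0,0,0]]
    - [0.03,[0,0,0],[0,0,0]]
    - [0.03,[0,0,0],[0,0,0]]
    - [0.03,[0,0,0],[0,0,0]]
    - [0.03,[0,0,0],[0,0,0]]
    - [0.03,[0,0,0],[0,0,0]]
    - [0.03,[0,0,0],[0,0,0]]
  grip_force: 40

```text
time: 66.8
eef_pos: [0.4615, 0.4069, 0.0005]
tcp_rot: [0.004, 1.0, 0.001, 0.001]
contact_force: [-0.6, -1.7, 6.1]
opening: 0.127
finger_force: 39.9
```

```bash
python3 -c "
from h import *
held('red','w30');plan([])"
```

```text
held red [323.6 249. ] 267 tool xyz [ 0.0105 -0.0008 -0.0035]
held red [323.2 288. ] 136 tool xyz [-0.0091 -0.001  -0.0035]
t 66.85 tcp [0.4615 0.4069 0.0005] hdg 179.51 open 0.129 F [ 0.1 -1.1  5.1] ff 39.9
```

Request:
move_arm:
  moves:
    - [0.03,[0,0,0],[0,0,0]]
    - [0.03,[0,0,0],[0,0,0]]
    - [0.03,[0,0,-0.005],[0,0,0]]
    - [0.03,[0,0,-0.015],[0,0,0]]
    - [0.03,[0,0,-0.025],[0,0,0]]
    - [0.03,[0,0,-0.03],[0,0,0]]
    - [0.03,[0,0,-0.03],[0,0,0]]
    - [0.03,[0,0,-0.03],[0,0,0]]
    - [0.03,[0,0,-0.015],[0,0,-0.0185]]
    - [0.03,[-0.005,-0.03,0],[0,0,0]]
  grip_force: 70

```text
time: 67.68
eef_pos: [0.4673, 0.3808, 0.1546]
tcp_rot: [-0.007, 1.0, 0.004, 0.004]
contact_force: [0.9, -0.1, -1.2]
opening: 0.11
finger_force: 68.5
```

Request:
move_arm:
  moves:
    - [0.03,[-0.005,-0.0395,0],[0,0,0]]
    - [0.03,[-0.005,-0.0395,0],[0,0,0]]
    - [0.03,[-0.005,-0.0395,0],[0,0,0]]
    - [0.03,[-0.005,-0.0395,0],[0,0,0]]
    - [0.03,[-0.005,-0.0395,0],[0,0,0]]
    - [0.03,[-0.005,-0.0395,0],[0,0,0]]
    - [0.03,[-0.005,-0.0395,0],[0,0,0]]
    - [0.03,[-0.005,-0.0395,0],[0,0,0]]
    - [0.03,[-0.005,-0.0395,0],[0,0,0]]
    - [0.03,[-0.005,-0.0395,0],[0,0,0]]

```text
time: 68.52
eef_pos: [0.5188, -0.0199, 0.1486]
tcp_rot: [-0.005, 1.0, 0.0, -0.0]
contact_force: [1.7, -0.3, -1.5]
opening: 0.113
finger_force: 68.5
```

Request:
move_arm:
  moves:
    - [0.03,[-0.005,-0.0395,0],[0,0,0]]
    - [0.03,[-0.005,-0.0395,0],[0,0,0]]
    - [0.03,[0,-0.018,0],[0,0,0]]
    - [0.03,[0,0,0],[0,0,0]]
    - [0.03,[0,0,0],[0,0,0]]
    - [0.03,[0,0,0],[0,0,0]]
    - [0.03,[0,0,0],[0,0,0]]
    - [0.03,[0,0,0],[0,0,0]]
    - [0.03,[0,0,0],[0,0,0]]
    - [0.03,[0,0,0],[0,0,0]]

```text
time: 69.35
eef_pos: [0.5303, -0.1141, 0.1487]
tcp_rot: [-0.006, 1.0, -0.0, -0.0]
contact_force: [0.7, -0.6, -0.6]
opening: 0.11
finger_force: 68.6
```

```bash
python3 -c "
from h import *
plan([(.529,-.1193,.058,180.57)]);held('red','w31')"
```

```text
t 69.35 tcp [ 0.5303 -0.1141  0.1487] hdg -179.35 open 0.11 F [ 0.7 -0.6 -0.6] ff 68.6
turn 0 x [-0.0001 -0.0002  0.0014]  shift 3 x [ 0.0005 -0.0017  0.0302]  total [ 0.0014 -0.0052  0.0907]
held red [317.2 165.3] 236 tool xyz [ 0.0479 -0.0034 -0.0035]
held red [303.5 212.9] 28 tool xyz [ 0.0274 -0.0093 -0.0035]
held red [323.2 248.8] 273 tool xyz [ 0.0106 -0.001  -0.0035]
held red [323.6 287.9] 152 tool xyz [-0.0091 -0.0009 -0.0035]
```

Request:
move_arm:
  moves:
    - [0.03,[0.0014,-0.0052,0.03],[0,0,0]]
    - [0.03,[0,0,0.03],[0,0,0]]
    - [0.03,[0,0,0.02],[0,0,0]]
    - [0.03,[0,0,0.0107],[0,0,0]]
    - [0.03,[0,0,0],[0,0,0]]
    - [0.03,[0,0,0],[0,0,0]]
    - [0.03,[0,0,0],[0,0,0]]
    - [0.03,[0,0,0],[0,0,0]]
    - [0.03,[0,0,0],[0,0,0]]
    - [0.03,[0,0,0],[0,0,0]]

```text
time: 70.23
eef_pos: [0.5297, -0.1205, 0.0592]
tcp_rot: [-0.005, 1.0, -0.001, 0.001]
contact_force: [-0.1, 0.0, -0.8]
opening: 0.112
finger_force: 68.5
```

```bash
python3 -c "
from h import *
plan([]);held('red','w32')"
```

```text
t 70.23 tcp [ 0.5297 -0.1205  0.0592] hdg -179.43 open 0.112 F [-0.1  0.  -0.8] ff 68.5
held red [303.4 204.8] 40 tool xyz [ 0.031  -0.0093 -0.0035]
held red [345.1 203.8] 85 tool xyz [ 0.0314  0.0081 -0.0035]
held red [323.2 248.7] 276 tool xyz [ 0.0106 -0.001  -0.0035]
held red [323.8 287.8] 160 tool xyz [-0.009  -0.0008 -0.0035]
```

Request:
move_arm:
  moves:
    - [0.03,[0,0.001,0.005],[0,0,0]]
    - [0.03,[0,0,0.0035],[0,0,0]]
    - [0.03,[0,0,0.003],[0,0,0]]
    - [0.03,[0,0,0.003],[0,0,0]]
    - [0.03,[0,0,0.003],[0,0,0]]
    - [0.03,[0,0,0.003],[0,0,0]]
    - [0.03,[0,0,0.002],[0,0,0]]
    - [0.03,[0,0,0.001],[0,0,0]]
    - [0.03,[0,0,0],[0,0,0]]
    - [0.03,[0,0,0],[0,0,0]]

```text
time: 71.12
eef_pos: [0.5296, -0.1193, 0.0382]
tcp_rot: [-0.005, 1.0, 0.0, -0.001]
contact_force: [-8.7, 3.3, 22.9]
opening: 0.112
finger_force: 71.0
```

```bash
python3 -c "
from h import *
plan([]);held('red','w33')"
```

```text
t 71.12 tcp [ 0.5296 -0.1193  0.0382] hdg -179.4 open 0.112 F [-8.7  3.3 22.9] ff 71.0
held red [301.1 220.6] 117 tool xyz [ 0.0239 -0.0104 -0.0035]
held red [345.5 220.3] 131 tool xyz [ 0.024   0.0084 -0.0035]
held red [323.3 249.6] 231 tool xyz [ 0.0102 -0.001  -0.0035]
held red [323.4 288. ] 153 tool xyz [-0.0091 -0.001  -0.0035]
```

Request:
move_arm:
  moves:
    - [0.03,[0,0,-0.002],[0,0,0]]
    - [0.3,[0,0,0],[0,0,0]]
    - [0.3,[0,0,0],[0,0,0]]
    - [0.3,[0,0,0],[0,0,0]]
    - [0.3,[0,0,0],[0,0,0]]
    - [0.3,[0,0,-0.02],[0,0,0]]
    - [0.3,[0,0,-0.03],[0,0,0]]
    - [0.3,[0,0,-0.04],[0,0,0]]
    - [0.3,[0,0,-0.03],[0,0,0]]
    - [0.3,[0,0,0],[0,0,0]]
  grip_force: 40

```text
time: 72.0
eef_pos: [0.5331, -0.1209, 0.1639]
tcp_rot: [-0.005, 1.0, -0.003, 0.006]
contact_force: [0.6, -0.7, 0.8]
opening: 0.299
finger_force: 0.0
```

```bash
python3 -c "
from h import *
c,im=snap('wrist','w34')
for k in ('green','yellow','red','blue'):
  for q,a in blobs(im,k,(180,130,500,230),20): print(k,q,a,unproj(c,q,.042)[0][:2].round(4))
plan([(.521,.337,.16,180.57)])"
```

```text
green [266.4 169.5] 90 [ 0.5203 -0.1665]
green [267.9 193.2] 90 [ 0.5395 -0.1662]
green [281.9 201.4] 38 [ 0.5463 -0.1553]
yellow [373.6 154.2] 36 [ 0.5075 -0.0847]
yellow [386.6 167.2] 76 [ 0.5175 -0.0742]
yellow [384.7 190. ] 85 [ 0.5359 -0.0744]
yellow [371.9 202.6] 46 [ 0.5465 -0.0839]
red [493.1 190.8] 1062 [0.5357 0.0104]
red [313.2 152.2] 20 [ 0.5064 -0.1305]
red [339.2 152.2] 21 [ 0.5062 -0.1108]
red [326.2 168.2] 95 [ 0.5188 -0.1205]
red [326.6 191.7] 102 [ 0.5378 -0.12  ]
red [314.2 201.3] 32 [ 0.5459 -0.1297]
red [338.3 201.1] 32 [ 0.5455 -0.1106]
blue [222.  154.2] 34 [ 0.5087 -0.1997]
blue [205.6 166.7] 37 [ 0.5185 -0.2132]
blue [210.3 190.2] 68 [ 0.5375 -0.2114]
blue [226.6 202.5] 48 [ 0.5477 -0.1994]
t 72.05 tcp [ 0.5315 -0.1203  0.1606] hdg -179.43 open 0.302 F [ 0.5 -1.1 -0.7] ff 0.0
turn 1 x [-0.0037  0.0076  0.    ]  shift 12 x [0.0005 0.0381 0.0001]  total [0.006  0.4574 0.0006]
```

Request:
move_arm:
  moves:
    - [0.4,[0.0007,0.038,0],[-0.003,0.006,0]]
    - [0.4,[0.0007,0.038,0],[0,0,0]]
    - [0.4,[0.0007,0.038,0],[0,0,0]]
    - [0.4,[0.0007,0.038,0],[0,0,0]]
    - [0.4,[0.0007,0.038,0],[0,0,0]]
    - [0.4,[0.0007,0.038,0],[0,0,0]]
    - [0.4,[0.0007,0.038,0],[0,0,0]]
    - [0.4,[0.0007,0.038,0],[0,0,0]]
    - [0.4,[0.0007,0.038,0],[0,0,0]]
    - [0.4,[0.0007,0.038,0],[0,0,0]]

```text
time: 72.88
eef_pos: [0.5167, 0.2622, 0.1551]
tcp_rot: [-0.005, 1.0, 0.001, -0.005]
contact_force: [1.2, -0.3, 0.1]
opening: 0.395
finger_force: 0.0
```

Request:
move_arm:
  moves:
    - [0.4,[0,0.038,0],[0,0,0]]
    - [0.4,[0,0.038,0],[0,0,0]]
    - [0.4,[0,0,0],[0,0,0]]
    - [0.4,[0,0,0],[0,0,0]]
    - [0.4,[0,0,0],[0,0,0]]
    - [0.4,[0,0,0],[0,0,0]]
    - [0.4,[0,0,0],[0,0,0]]
    - [0.4,[0,0,0],[0,0,0]]
    - [0.4,[0,0,0],[0,0,0]]
    - [0.4,[0,0,0],[0,0,0]]

```text
time: 73.72
eef_pos: [0.5177, 0.336, 0.1579]
tcp_rot: [-0.004, 1.0, 0.001, -0.003]
contact_force: [-0.2, -0.0, -0.1]
opening: 0.401
finger_force: 0.0
```

```bash
python3 -c "
from h import *
plan([]);c,im=snap('wrist','w35')
for q,a in blobs(im,'black',(200,80,480,250),10): print(q,a,unproj(c,q,.007)[0][:2].round(4))
cv2.imwrite('pics/w35c.png',im[60:360,140:500])"
```

```text
t 73.72 tcp [0.5177 0.336  0.1579] hdg -179.5 open 0.401 F [-0.2 -0.  -0.1] ff 0.0
[333.2 170.9] 96 [0.5106 0.3439]
[329.6 195.2] 53 [0.5324 0.3411]
```

View pics/w35c.png

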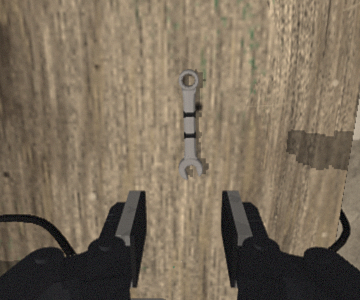

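The black spanner: bands at full-picture (330,174) and (330,194.5), ring centre (328.5,139), jaw centre near (330.5,229). One dark blob was a shadow.

```bash
python3 -c "
from h import *
c=cam('wrist');print(unproj(c,[[328.5,139],[330.5,228]],.008).round(4))
target('black','w36',list(unproj(c,[[329.7,174],[329.7,194.7]],.007)))"
```

```text
[[0.4831 0.3397 0.008 ]
 [0.563  0.3425 0.008 ]]
black [[0.5133, 0.3411, 0.007], [0.5319, 0.3414, 0.007]]
mid [0.524  0.3425 0.007 ] hdg 180.78
t 73.82 tcp [0.5176 0.3364 0.1579] hdg -179.47 open 0.399 F [ 0.1 -0.4 -0.1] ff 0.0
turn 1 x [ 0.003  -0.006  -0.0043]  shift 4 x [-0.0016  0.0015  0.0397]  total [-0.0064  0.006   0.1589]
```

Request:
move_arm:
  moves:
    - [0.4,[0,0,0],[0.003,-0.006,-0.0245]]
    - [0.4,[-0.0064,0.006,0.03],[0,0,0]]
    - [0.4,[0,0,0.035],[0,0,0]]
    - [0.4,[0,0,0.035],[0,0,0]]
    - [0.4,[0,0,0.03],[0,0,0]]
    - [0.4,[0,0,0.02],[0,0,0]]
    - [0.4,[0,0,0.009],[0,0,0]]
    - [0.4,[0,0,0],[0,0,0]]
    - [0.4,[0,0,0],[0,0,0]]
    - [0.4,[0,0,0],[0,0,0]]

```text
time: 74.65
eef_pos: [0.5241, 0.3432, -0.0007]
tcp_rot: [-0.018, 1.0, 0.0, 0.001]
contact_force: [-0.0, -0.7, 1.0]
opening: 0.398
finger_force: 0.3
```

Request:
move_arm:
  moves:
    - [0,[0,0,0],[0,0,0]]
    - [0,[0,0,0],[0,0,0]]
    - [0,[0,0,0],[0,0,0]]
    - [0,[0,0,0],[0,0,0]]
    - [0,[0,0,0],[0,0,0]]
    - [0,[0,0,0],[0,0,0]]
    - [0,[0,0,0],[0,0,0]]
    - [0,[0,0,0],[0,0,0]]
    - [0,[0,0,0],[0,0,0]]
    - [0,[0,0,0],[0,0,0]]
  grip_force: 40

```text
time: 75.48
eef_pos: [0.525, 0.3434, 0.0005]
tcp_rot: [-0.017, 1.0, 0.0, 0.001]
contact_force: [-1.3, -0.9, 6.1]
opening: 0.088
finger_force: 39.8
```

```bash
python3 -c "
from h import *
c,im=snap('wrist','w37');plan([])
print(im[236:304:2,323].astype(int).mean(1).round().astype(int).tolist())"
```

```text
t 75.53 tcp [5.251e-01 3.434e-01 5.000e-04] hdg -178.0 open 0.089 F [-0.2 -0.4  6.3] ff 39.8
[126, 126, 127, 128, 129, 83, 34, 31, 36, 55, 96, 84, 81, 80, 72, 74, 70, 75, 69, 71, 72, 71, 82, 83, 72, 24, 27, 22, 40, 89, 85, 82, 83, 86]
```

Request:
move_arm:
  moves:
    - [0,[0,0,0],[0,0,0]]
    - [0,[0,0,0],[0,0,0]]
    - [0,[0,0,-0.005],[0,0,0]]
    - [0,[0,0,-0.015],[0,0,0]]
    - [0,[0,0,-0.025],[0,0,0]]
    - [0,[0,0,-0.03],[0,0,0]]
    - [0,[0,0,-0.03],[0,0,0]]
    - [0,[0,0,-0.03],[0,0,0]]
    - [0,[0,0,-0.015],[0,0,0.025]]
    - [0,[0,0,0],[0,0,0]]
  grip_force: 60

```text
time: 76.37
eef_pos: [0.5263, 0.3442, 0.1552]
tcp_rot: [-0.005, 1.0, 0.002, 0.005]
contact_force: [0.9, 0.2, 0.6]
opening: 0.08
finger_force: 58.7
```

Request:
move_arm:
  moves:
    - [0,[-0.0008,-0.037,0],[0,0,0]]
    - [0,[-0.0008,-0.037,0],[0,0,0]]
    - [0,[-0.0008,-0.037,0],[0,0,0]]
    - [0,[-0.0008,-0.037,0],[0,0,0]]
    - [0,[-0.0008,-0.037,0],[0,0,0]]
    - [0,[-0.0008,-0.037,0],[0,0,0]]
    - [0,[-0.0008,-0.037,0],[0,0,0]]
    - [0,[-0.0008,-0.037,0],[0,0,0]]
    - [0,[-0.0008,-0.037,0],[0,0,0]]
    - [0,[-0.0008,-0.037,0],[0,0,0]]

```text
time: 77.2
eef_pos: [0.5337, -0.0284, 0.1473]
tcp_rot: [-0.005, 1.0, 0.0, -0.001]
contact_force: [0.7, 0.9, -0.3]
opening: 0.078
finger_force: 58.8
```

Request:
move_arm:
  moves:
    - [0,[0,0,0],[0,0,0]]
    - [0,[0,0,0.03],[0,0,0]]
    - [0,[0,0,0.03],[0,0,0]]
    - [0,[0,0,0.02],[0,0,0]]
    - [0,[0,0,0],[0,0,0]]
    - [0,[0,0,0],[0,0,0]]
    - [0,[0,0,0],[0,0,0]]
    - [0,[0,0,0],[0,0,0]]
    - [0,[0,0,0],[0,0,0]]
    - [0,[0,0,0],[0,0,0]]

```text
time: 78.03
eef_pos: [0.5361, -0.0271, 0.0702]
tcp_rot: [-0.005, 1.0, -0.0, 0.001]
contact_force: [0.7, -0.3, -0.9]
opening: 0.078
finger_force: 58.8
```

```bash
python3 -c "
from h import *
plan([(.528,-.0273,.056,180.57)]);c,im=snap('wrist','w38')
print(im[236:304:2,323].astype(int).mean(1).round().astype(int).tolist())
print([(q.tolist(),a,unproj(c,q,.037)[0][:2].round(4).tolist()) for q,a in blobs(im,'yellow',(100,180,400,330),20)])"
```

```text
t 78.03 tcp [ 0.5361 -0.0271  0.0702] hdg -179.45 open 0.078 F [ 0.7 -0.3 -0.9] ff 58.8
turn 1 x [-0.0007  0.0024 -0.0003]  shift 1 x [ 0.0081 -0.0002  0.0142]  total [ 0.0081 -0.0002  0.0142]
[200, 200, 200, 202, 202, 130, 47, 47, 49, 59, 126, 124, 127, 121, 126, 123, 124, 128, 126, 124, 125, 145, 145, 147, 127, 37, 42, 38, 67, 132, 126, 124, 126, 123]
[([215.7, 183.0], 30, [0.5069, -0.084]), ([251.3, 185.0], 96, [0.5078, -0.0656]), ([232.1, 205.5], 151, [0.5192, -0.0764]), ([236.5, 238.6], 190, [0.5384, -0.0754]), ([222.9, 253.0], 47, [0.5473, -0.0836]), ([255.9, 253.9], 116, [0.5477, -0.0653])]
```

Request:
move_arm:
  moves:
    - [0,[0.0081,-0.0003,0],[0,0.0024,0]]
    - [0,[0,0,0.007],[0,0,0]]
    - [0,[0,0,0.007],[0,0,0]]
    - [0,[0,0,0],[0,0,0]]
    - [0,[0,0,0],[0,0,0]]
    - [0,[0,0,0],[0,0,0]]
    - [0,[0,0,0],[0,0,0]]
    - [0,[0,0,0],[0,0,0]]
    - [0,[0,0,0],[0,0,0]]
    - [0,[0,0,0],[0,0,0]]

```text
time: 78.92
eef_pos: [0.5271, -0.0274, 0.0549]
tcp_rot: [-0.005, 1.0, -0.0, -0.001]
contact_force: [0.6, 0.9, 0.7]
opening: 0.08
finger_force: 58.8
```

```bash
python3 -c "
from h import *
plan([]);c,im=snap('wrist','w39')
h=cv2.cvtColor(im,cv2.COLOR_BGR2HSV)
for r in (204,208,212,216): print(r,im[r,286:362:2].astype(int).mean(1).round().astype(int).tolist())"
```

```text
t 78.92 tcp [ 0.5271 -0.0274  0.0549] hdg -179.46 open 0.08 F [0.6 0.9 0.7] ff 58.8
204 [173, 164, 156, 156, 156, 159, 171, 170, 156, 159, 150, 142, 218, 198, 200, 202, 195, 187, 179, 175, 177, 183, 186, 188, 186, 198, 159, 161, 162, 160, 146, 145, 156, 157, 146, 141, 143, 143]
208 [166, 152, 157, 156, 156, 153, 153, 171, 85, 32, 31, 33, 152, 213, 212, 213, 211, 211, 208, 204, 206, 206, 203, 199, 204, 157, 43, 32, 34, 29, 148, 140, 136, 141, 139, 140, 140, 140]
212 [246, 246, 242, 242, 242, 242, 242, 249, 92, 89, 99, 50, 99, 219, 219, 212, 211, 211, 209, 206, 204, 207, 204, 194, 121, 109, 55, 55, 107, 40, 159, 191, 186, 187, 188, 186, 189, 184]
216 [244, 244, 244, 244, 240, 241, 241, 246, 116, 115, 194, 194, 190, 219, 219, 213, 210, 213, 209, 208, 206, 207, 205, 191, 127, 122, 128, 125, 114, 40, 167, 195, 192, 190, 190, 192, 191, 191]
```

Request:
move_arm:
  moves:
    - [0,[0,0,0.004],[0,0,0]]
    - [0,[0,0,0.003],[0,0,0]]
    - [0,[0,0,0.003],[0,0,0]]
    - [0,[0,0,0.003],[0,0,0]]
    - [0,[0,0,0.003],[0,0,0]]
    - [0,[0,0,0.002],[0,0,0]]
    - [0,[0,0,0.0015],[0,0,0]]
    - [0,[0,0,0],[0,0,0]]
    - [0,[0,0,0],[0,0,0]]
    - [0,[0,0,0],[0,0,0]]

```text
time: 79.8
eef_pos: [0.5277, -0.0274, 0.0382]
tcp_rot: [-0.005, 1.0, 0.0, -0.002]
contact_force: [-6.0, 1.7, 18.3]
opening: 0.08
finger_force: 60.6
```

```bash
python3 -c "
from h import *
plan([]);c,im=snap('wrist','w40')
print(im[236:304:2,323].astype(int).mean(1).round().astype(int).tolist())"
```

```text
t 79.8 tcp [ 0.5277 -0.0274  0.0382] hdg -179.45 open 0.08 F [-6.   1.7 18.3] ff 60.6
[215, 216, 215, 216, 221, 132, 47, 52, 47, 86, 135, 130, 133, 132, 133, 132, 133, 133, 131, 134, 133, 134, 132, 134, 120, 41, 41, 42, 75, 156, 156, 155, 156, 156]
```

Black is home too. Releasing and backing off for a last check.

Request:
move_arm:
  moves:
    - [0,[0,0,-0.002],[0,0,0]]
    - [0.27,[0,0,0],[0,0,0]]
    - [0.27,[0,0,0],[0,0,0]]
    - [0.27,[0,0,0],[0,0,0]]
    - [0.27,[0,0,0],[0,0,0]]
    - [0.27,[0,0,-0.02],[0,0,0]]
    - [0.27,[0,0,-0.03],[0,0,0]]
    - [0.27,[0,0,-0.04],[0,0,0]]
    - [0.27,[0,0,-0.04],[0,0,0]]
    - [0.27,[0,0,-0.04],[0,0,0]]

```text
time: 80.68
eef_pos: [0.5267, -0.0273, 0.2081]
tcp_rot: [-0.005, 1.0, 0.0, -0.002]
contact_force: [-0.1, 0.3, -0.1]
opening: 0.271
finger_force: 0.0
```

Request:
move_arm:
  moves:
    - [0.27,[0.01,-0.03,0],[0,0,0]]
    - [0.27,[0.01,-0.03,0],[0,0,0]]
    - [0.27,[0.01,-0.03,0],[0,0,0]]
    - [0.27,[0,0,0],[0,0,0]]
    - [0.27,[0,0,0],[0,0,0]]
    - [0.27,[0,0,0],[0,0,0]]
    - [0.27,[0,0,0],[0,0,0]]
    - [0.27,[0,0,0],[0,0,0]]
    - [0.27,[0,0,0],[0,0,0]]
    - [0.27,[0,0,0],[0,0,0]]

```text
time: 81.52
eef_pos: [0.4984, -0.1169, 0.2072]
tcp_rot: [-0.005, 1.0, 0.0, -0.001]
contact_force: [0.3, 0.1, 0.0]
opening: 0.27
finger_force: 0.0
```

```bash
python3 -c "
from h import *
plan([]);c,im=snap('wrist','w41');snap('scene','s41')
s=cv2.imread('pics/s41.png')[100:250,250:490]
a=cv2.resize(im[90:330,120:520],(800,480)) ;cv2.imwrite('pics/fin.png',np.hstack([cv2.resize(im[90:330,160:500],(425,300)),cv2.resize(s,(375,300))]))"
```

```text
t 81.52 tcp [ 0.4984 -0.1169  0.2072] hdg -179.39 open 0.27 F [0.3 0.1 0. ] ff 0.0
```

View pics/fin.png

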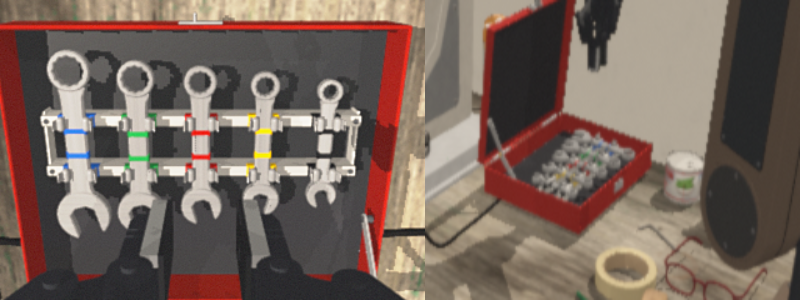

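All five spanners sit flat in their colours with the ring ends to the front. The lid is propped, and the tin is where it was.

```bash
python3 -c "
from plant import *
print(sign_off())"
```

```text
the job is handed in; nothing more can be done
None
```

The lid is propped open on its locked stay, all five spanners are clicked home in their own clips with rings to the front, the wax tin and offcut were left alone, and the job was handed in at about 82 s. The yellow spanner slipped once when the grip slackened, so I laid it on the bench, regrasped it and seated it.

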